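# Clamp the painting stand and cure the knight's badge

## Robot

A 6-joint arm with a two-finger parallel gripper is mounted at the origin on the work surface. World frame = base frame: x ahead of the robot, y to its left, z up, the work surface at z = 0. Lengths are in m, angles in rad, forces in N, time in s.
With the tool pointing down it reaches from about 0.425 to 0.95 m from the base axis. Payload 3.5 kg.
Tool frame: the origin (TCP) lies on the centre line of the jaws, within the pads' length; the fingertips stand 25 mm ahead of it and the grasp point (between the pads) lies 6 mm ahead of it (ctrl.finger_overhang is the distance from the TCP to the fingertips, in m); z points along the fingers, y is the line along which they close (so a half turn about z gives the same grasp; the last joint's range is limited). The gripper opens to 85 mm and grips with 20 to 120 N. Pads are 22 mm wide; open, the fingers measure 114 mm over their backs; the gripper's body (76 mm by 85 mm) begins 54 mm behind the grasp point. The pads swing forward as they close: fully open they stand 13 mm farther back than shut.
Start: joints at [-0.15, 0.286, 1.577, -0, 1.279, -0.15], TCP at [0.675, 0, 0.256] pointing down, gripper open.
Joint ranges: [-2.77, 2.77], [-0.9, 2.22], [0.21, 2.48], [-1.53, 4.67], [0.24, 2.81], [-2.84, 2.84]. Speed limits (rad/s): [2.79, 2.79, 3.14, 3.14, 3.14, 3.14].

## Interface

Orientations are given as a unit quaternion [x, y, z, w].
In Python, from plant import get_state, imaging, job, ctrl gives the robot as it stands.
- The arm moves only by the tool jog_arm, never from a script. Its argument "increments" is a list of rows, each an object of numbers: "dx", "dy", "dz": the shift along the world's x, y, z each as a share of 12 cm, from -1 to 1; "ax", "ay", "az": the turn, a rotation vector about the world's x, y, z each as a share of pi/2 rad, from -1 to 1; "gripper": the gripper command: -1 is shut, 1 is fully open, values between are in proportion. A call has 1 to 10 rows; each row is the pose to reach, as a shift and turn from the pose commanded when the call began; what a row does not reach only later rows make up. A row lasts 1/10 s, in which the tool goes at most 50 mm and 8.59 degrees, less where a joint would pass 70% of its speed; a pose out of reach is approached as far as the arm can. A call with a number of a shift or a turn outside -1 to 1 is refused whole. A call with a gripper value outside its range is refused whole. The fingers move at their own pace and stop on an object; "force" is the grip in N (left out, the last holds). Time passes only in rows, so rows that repeat a pose let the fingers close. It gives the time, the measured TCP pose, the force, the opening and the grip force at its end, in the units of the state.
- get_state(): the state, without advancing time (a new reading comes with each control period).
- imaging.read_camera(name): name is "scene" or "side" or "wrist"; returns a dict with "frame" (400x640x3 uint8, blue, green, red), "depth" (400x640 float32, m along the optical axis (not along the pixel's ray), 0 where there is no reading), "camera_matrix" (3x3 intrinsics, pixels), "extrinsics" (4x4, takes a point from camera to world coordinates); the wrist camera has in their place "mount" (4x4, takes a point from camera to tool coordinates, whose origin is the TCP and whose axes are the flange's). Camera axes: x right, y up, looking along -z (the intrinsics and any distortion apply to the point x, -y, -z); pixel columns grow to the right and rows downward; lengths in m; the calibration is good to about 2 mm. A picture is of the moment at which its call begins: read the wrist's pose just before it.
- job.sign_off(): hands the job in; it is judged then, once.
The state is a dict: "time": time; "qpos": joint angles; "dq": joint speeds; "joint_efforts": joint torques, N m; "eef_pos": TCP position; "tcp_rot": TCP orientation; "contact_force": force on the tool from outside, world axes, zero at the start; "wrist_torque": the same for the moment, N m; "opening": opening from 0.0 (shut) to 1.0 (fully open); "finger_force": force on a finger pad.
Only numpy, scipy, OpenCV 4.12 (cv2) and the standard library are available. Lean on these libraries where they do the work, as an engineer would, in place of code of your own. Each camera call takes 0.05 s, during which the arm holds its last target. There are 200 camera calls.

## Task

Lock the painting stand: screw its orange lever bolt clockwise until it is snug, with the lever upright, then fold the lever down flat. Then take the red curing torch from its rest, point its lens squarely at the middle of the blue badge on the knight's shield from 5 cm away, hold it steady there for two seconds, and lay it back in its rest as it was. Never touch the knight or its turntable, never let the torch fall to the table, and leave all the other things standing where they are.

Things in the scene. Friction and masses are not known exactly. Their poses are not given: they have to be found in the camera images.
- stand: painting stand, screwed to the table: grey base plate 150 (x) x 270 (y) x 20 high, fixed. Origin on the table under the turntable's axis; the plate reaches from y = -160 to +110 and x = -85 to +65. Its +x points roughly away from the robot. A black turntable (110 dia, top 36 above the table) sits on the origin; the lever bolt's vertical axis is at x = -60, y = -105.
- bolt (a joint): lever bolt (aluminium head, 34 dia) in the stand's base, vertical axis; grows as it is screwed in clockwise seen from above, 0 to 2.40 rad; it is snug at its stop, 2.40. It sinks 2.5 mm per rad. Stiff thread, about 0.06 N m, stays where left. Turn it by its upright lever.
- lever (a joint): orange flip lever on the bolt's head, a bar 12 x 16 x 78 long: 0 = standing upright along the bolt's axis, 1.50 rad = folded down flat (its stop; it then lies almost level, its middle 50 above the table). Stiff hinge (about 0.09 N m): stays where left.
- lever_pivot (a point): point on the lever's hinge pin, on the bolt's axis, 56 above the table when the bolt value is 0 and 50 when snug. Its frame turns with the bolt: y along the hinge pin (the lever's 16 mm width), and the lever folds towards this frame's -x. When snug this frame has the stand's axes, so the lever then folds to the stand's -x (towards the robot).
- lever_grip (a point): point on the middle of the lever's section, 50 along the lever from the hinge pin (its end is at 76); z points along the lever to its end, y along the hinge pin.
- knight: grey knight figure, 132 tall with its 50 x 50 wooden block, fixed on the black turntable (110 dia, 12 thick), which is turned differently each time (stiff, friction 0.25 N m). Origin on the turntable's axis at the disc's underside, 24 above the table; the knight's crest is 180 above the table. The knight lies within 50 of the vertical axis.
- badge (a point): round blue resin badge, 36 dia, on the knight's steel shield (44 dia). Origin at the middle of its outer face, 114 above the table; x is its outward normal, roughly towards the robot and 30 degrees above the horizontal; y is level. It stands 36 out from the turntable axis; a white mark (18 x 10) on the turntable's rim lies straight below it, on the same side of the axis.
- torch_mid (a point): middle of the red curing torch: bar 26 x 26 in section, 159 long in all, about 150 g, balanced at this point. x runs along it to the lens, z is up as it lies. It starts lying in the rest, this point 68 above the table. The grip bar runs from x = -62 to +60; then an aluminium head, 31 dia, up to x = 83; black tail cap to x = -76. The light is always on.
- torch_lens (a point): middle of the torch's violet lens, its front end, 83 ahead of torch_mid along x.
- torch_spot (a point): point on the torch's axis 50 ahead of the lens (in the air): where the beam lands at 50 mm distance.
- rest: torch rest, fixed: black base 150 x 75 x 12 with two white U-shaped saddles at x = -40 and +40 (each 12 thick along x), saddle floor 55 above the table, side walls 17 higher (top at 72), channel 34 wide. Origin on the table under its middle; x along the channel, the way the torch's lens points when it lies in it. Torch home: torch_mid at x = 0, y = 0, z = 68.
- can_red_mid (a point): bystander: spray can with a red label, 52 dia x 190 tall; point at its centre.
- can_white_mid (a point): bystander: second spray can with a red label, 52 dia x 190 tall; point at its centre.
- thinner_mid (a point): bystander: green bottle, 66 dia x 200 tall; point at its centre.
- jar_yellow_mid (a point): bystander: paint jar with a yellow label, 48 dia x 55 tall, near the stand; point at its centre.
- jar_blue_mid (a point): bystander: paint jar with a blue label, 48 dia x 70 tall, beside the torch rest; point at its centre.
- jar_green_mid (a point): bystander: paint jar with a green label, 48 dia x 55 tall; point at its centre.
- water_cup_mid (a point): bystander: blue open cup, 70 dia x 85 tall; point at its centre.
- phone_mid (a point): bystander: black phone lying flat, 148 x 72 x 9; point at its centre.
Things that resemble listed ones, but are neither listed nor needed, are in the scene too. Leave any pink look-alike of the rest alone.

How it is judged:
By the outcome, as a careful person would: the job done as asked, in the order asked, and still so for the second after the job is handed in, with the robot touching nothing.
It also fails if it takes over 72 s, if anything falls off the work surface, if the arm or the gripper's body presses on something with over 40 N, if the wrist force passes 120 N, or if a joint passes its speed limit or range.

## Working session

There is one attempt and no reset: what is moved stays moved. The work goes in short steps, Python scripts to look and compute and a tool call to move; the robot and the scene stay as the last step left them, time stands still between calls to the robot, and variables do not carry over. Pictures are saved under pics/ and viewed, at most 10 in all, crops included, and the job is handed in when it is done.

Besides the shell and the picture viewer there is one more tool, called after ">>>" in YAML: its name, and indented under it one key for each argument. jog_arm: Moves the arm, as the interface text tells. Shift numbers are shares of 12 cm and turn numbers shares of pi/2 rad, none past 1 either way. Its arguments: {"type":"object","properties":{"increments":{"type":"array"},"force":{"type":"number"}},"required":["increments"]}

```bash
ls; mkdir -p pics
cat > h.py <<'E'
import numpy as np, cv2
from scipy.spatial.transform import Rotation as R
from plant import get_state, imaging, job, ctrl
def cam(name):
    s=get_state(); c=imaging.read_camera(name)
    if 'extrinsics' in c: T=c['extrinsics']
    else:
        W=np.eye(4); W[:3,:3]=R.from_quat(s['tcp_rot']).as_matrix(); W[:3,3]=s['eef_pos']; T=W@c['mount']
    c['T']=np.array(T); return c
def px2w(c,u,v,d=None):
    K=np.array(c['camera_matrix']); 
    if d is None: d=c['depth'][int(v),int(u)]
    p=np.array([(u-K[0,2])/K[0,0]*d,-(v-K[1,2])/K[1,1]*d,-d,1]); return (c['T']@p)[:3]
def onz(c,u,v,z):
    a=c['T'][:3,3]; b=px2w(c,u,v,1.0); return a+(b-a)*(z-a[2])/(b[2]-a[2])
def cloud(c):
    K=np.array(c['camera_matrix']); d=c['depth']; v,u=np.mgrid[:d.shape[0],:d.shape[1]]
    P=np.stack([(u-K[0,2])/K[0,0]*d,-(v-K[1,2])/K[1,1]*d,-d],-1)
    return P@c['T'][:3,:3].T+c['T'][:3,3]
def w2px(c,p):
    q=np.linalg.inv(c['T'])@np.r_[p,1]; K=np.array(c['camera_matrix']); return K[0,0]*q[0]/-q[2]+K[0,2], -K[1,1]*q[1]/-q[2]+K[1,2]
E
python3 - <<'E'
from h import *
import pickle
for n in ['scene','side','wrist']:
    c=cam(n); pickle.dump(c,open(f'{n}0.pkl','wb')); cv2.imwrite(f'pics/{n}0.png',c['frame']); print(n,c['camera_matrix'],c['T'].round(3),[k for k in c])
print(get_state())
E
```

```text
pics
scene [[366.59198022   0.         320.30411059]
 [  0.         366.59198022 205.8085581 ]
 [  0.           0.           1.        ]] [[ 0.22  -0.703  0.677  1.326]
 [ 0.975  0.145 -0.166 -0.125]
 [ 0.019  0.696  0.717  0.884]
 [ 0.     0.     0.     1.   ]] ['frame', 'depth', 'camera_matrix', 'extrinsics', 'T']
side [[432.10074652   0.         319.17665147]
 [  0.         432.10074652 193.74820802]
 [  0.           0.           1.        ]] [[ 0.831  0.301 -0.467 -0.078]
 [-0.556  0.434 -0.709 -0.9  ]
 [-0.011  0.849  0.529  0.822]
 [ 0.     0.     0.     1.   ]] ['frame', 'depth', 'camera_matrix', 'extrinsics', 'T']
wrist [[277.57816634   0.         323.64995896]
 [  0.         277.57816634 201.8035504 ]
 [  0.           0.           1.        ]] [[ 1.    -0.     0.002  0.674]
 [-0.     0.95   0.313  0.081]
 [-0.002 -0.313  0.95   0.373]
 [ 0.     0.     0.     1.   ]] ['frame', 'depth', 'camera_matrix', 'mount', 'T']
{'time': 0.15, 'qpos': array([-1.50008210e-01,  2.87024498e-01,  1.57784572e+00, -1.40096522e-05,
        1.27860902e+00, -1.49967536e-01]), 'dq': array([-9.51094972e-05, -3.38576316e-03, -5.17522505e-03,  5.77695791e-04,
        6.02801861e-04,  3.90934923e-04]), 'joint_efforts': array([ 7.91554030e-04, -4.06602967e+01, -2.93140125e+01, -8.94972595e-05,
        3.96185191e-03, -2.97825103e-06]), 'eef_pos': array([6.74530983e-01, 9.18965134e-05, 2.55220621e-01]), 'tcp_rot': array([ 7.07119416e-01,  7.07093517e-01, -5.65248541e-04, -7.55208248e-04]), 'contact_force': array([ 0.11823538,  0.55943403, -0.18601258]), 'wrist_torque': array([0.03427068, 0.00186318, 0.03794082]), 'finger_force': 0.0, 'opening': 1.0006368641541494}
```

View pics/scene0.png

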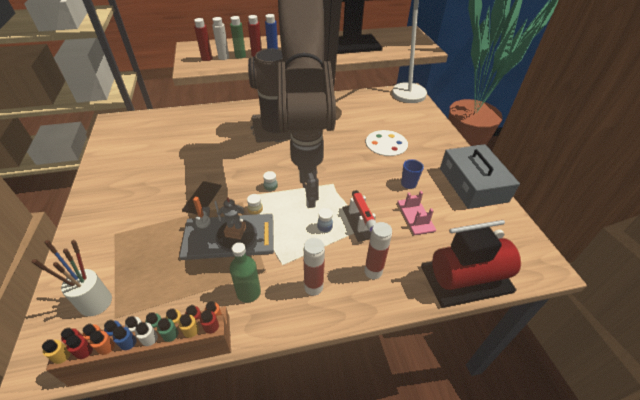

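View pics/side0.png

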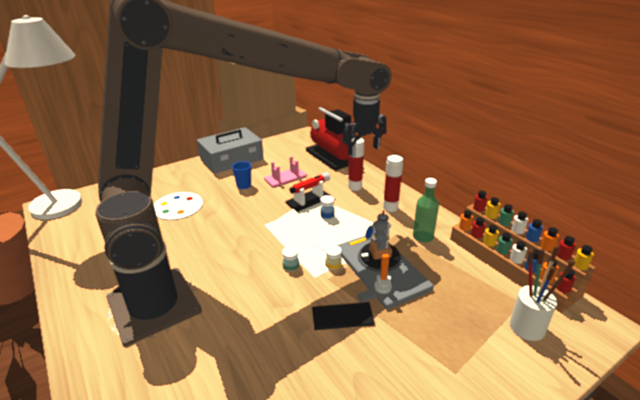

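Run:
```python
from h import *
import pickle
s=pickle.load(open('scene0.pkl','rb'));d=pickle.load(open('side0.pkl','rb'))
def cr(c,u,v,w,h,k): return cv2.resize(c['frame'][v:v+h,u:u+w],None,fx=k,fy=k,interpolation=cv2.INTER_CUBIC)
a=cr(s,170,170,100,100,4); b=cr(s,330,170,100,100,4)[:, :400]; 
e=cr(d,325,205,115,100,4)[:200*2,:400]; 
cv2.imwrite('pics/c1.png',np.hstack([a,b])); 
cv2.imwrite('pics/c2.png',np.hstack([cr(d,335,205,100,100,4),cr(d,260,150,100,100,4)]))
for n,c in (('scene',s),('side',d)):
    P=cloud(c); hsv=cv2.cvtColor(c['frame'],cv2.COLOR_BGR2HSV)
    for nm,m in (('red',((hsv[...,0]<5)|(hsv[...,0]>175))&(hsv[...,1]>180)&(hsv[...,2]>100)),('orange',(hsv[...,0]>=5)&(hsv[...,0]<13)&(hsv[...,1]>190)&(hsv[...,2]>130)),('blue',(hsv[...,0]>100)&(hsv[...,0]<130)&(hsv[...,1]>120))):
        m=m&(P[...,2]>.03)&(P[...,2]<.22)&(P[...,0]<.95)&(P[...,0]>.3)&(abs(P[...,1])<.4)&(c['depth']>0)
        k,L,st,ce=cv2.connectedComponentsWithStats(m.astype(np.uint8))
        for i in range(1,k):
            if st[i,4]>12: print(n,nm,ce[i].round(),st[i,4],np.median(P[L==i],0).round(3),P[L==i].min(0).round(3),P[L==i].max(0).round(3))
```

```text
side red [345. 155.] 619 [0.809 0.317 0.094] [0.755 0.134 0.033] [0.868 0.399 0.132]
side red [308. 183.] 186 [0.588 0.177 0.079] [0.534 0.169 0.062] [0.652 0.198 0.085]
side red [392. 189.] 287 [ 0.781 -0.029  0.09 ] [ 0.768 -0.041  0.041] [ 0.806 -0.002  0.134]
side red [480. 203.] 133 [ 0.894 -0.278  0.127] [ 0.887 -0.288  0.102] [ 0.92  -0.255  0.144]
side red [477. 230.] 141 [ 0.844 -0.321  0.076] [ 0.835 -0.332  0.05 ] [ 0.871 -0.296  0.096]
side orange [466. 223.] 154 [ 0.845 -0.279  0.073] [ 0.836 -0.288  0.05 ] [ 0.887 -0.253  0.098]
side orange [384. 266.] 139 [ 0.506 -0.305  0.097] [ 0.5   -0.31   0.038] [ 0.592 -0.226  0.131]
side blue [243. 175.] 181 [0.441 0.384 0.061] [0.419 0.373 0.03 ] [0.479 0.4   0.087]
side blue [369. 232.] 43 [ 0.55  -0.19   0.115] [ 0.54  -0.204  0.103] [ 0.559 -0.177  0.125]
```

View pics/c1.png

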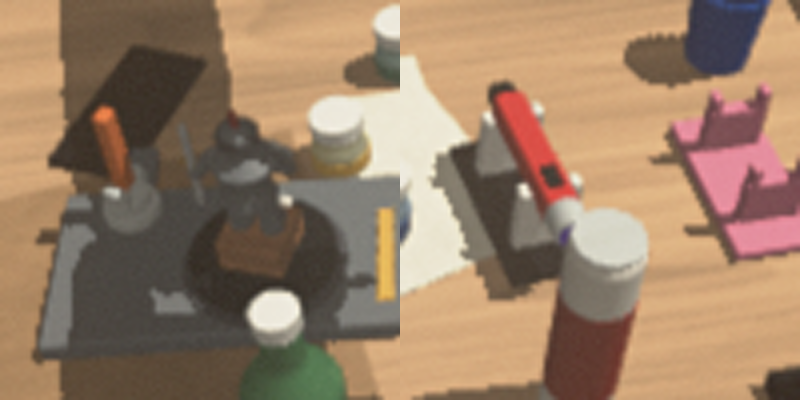

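View pics/c2.png

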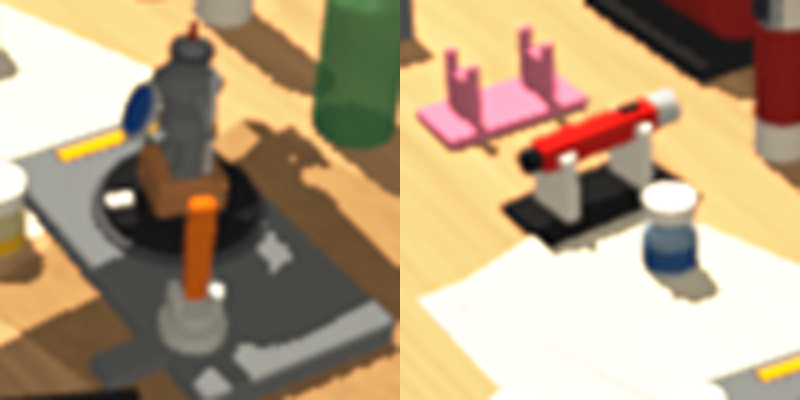

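Run:
```python
from h import *
import pickle
s=pickle.load(open('scene0.pkl','rb'));d=pickle.load(open('side0.pkl','rb'))
for n,c,(u0,u1,v0,v1) in (('scene',s,(165,285,200,270)),('side',d,(325,450,215,310))):
    P=cloud(c);hsv=cv2.cvtColor(c['frame'],cv2.COLOR_BGR2HSV)
    m=(abs(P[...,2]-.02)<.004); m[:v0]=0;m[v1:]=0;m[:,:u0]=0;m[:,u1:]=0
    m=cv2.morphologyEx(m.astype(np.uint8),cv2.MORPH_OPEN,np.ones((3,3)))
    k,L,st,ce=cv2.connectedComponentsWithStats(m); i=1+np.argmax(st[1:,4])
    q=P[L==i]; r=cv2.minAreaRect(q[:,:2].astype(np.float32)); print(n,'plate',st[i,4],r,np.median(q[:,2]),cv2.boxPoints(r).round(3).tolist())
    w=(hsv[...,1]<60)&(hsv[...,2]>170)&(abs(P[...,2]-.036)<.006)&(P[...,1]<-.1)&(P[...,0]<.7)&(P[...,0]>.4)
    k,L,st,ce=cv2.connectedComponentsWithStats(w.astype(np.uint8))
    for i in range(1,k): print(' white',ce[i],st[i,4],P[L==i].mean(0).round(4))
    o=(hsv[...,0]>=5)&(hsv[...,0]<13)&(hsv[...,1]>170)&(hsv[...,2]>100)&(P[...,2]>.06)&(P[...,2]<.15)&(np.hypot(P[...,0]-.505,P[...,1]+.305)<.03)
    q=P[o]; 
    for z in np.arange(.06,.15,.015):
        t=q[abs(q[:,2]-z)<.0075]
        if len(t): print('  lever z',z.round(3),t.mean(0).round(4),len(t))
    t=(P[...,2]>.075)&(P[...,2]<.09)&(P[...,1]>.12)&(P[...,1]<.24)&(P[...,0]>.45)&(P[...,0]<.7); q=P[t]
    r=cv2.minAreaRect(q[:,:2].astype(np.float32)); print(' torch',len(q),r,cv2.boxPoints(r).round(3).tolist(),np.median(q[:,2]))
    # other objects
    t=(P[...,2]>.045)&(P[...,2]<.25)&(P[...,0]>.35)&(P[...,0]<.95)&(abs(P[...,1])<.45)&(c['depth']>0)
    k,L,st,ce=cv2.connectedComponentsWithStats(t.astype(np.uint8))
    for i in range(1,k):
        if st[i,4]>30: print('   obj',ce[i].round(),st[i,4],np.median(P[L==i],0).round(3),P[L==i].min(0).round(3),P[L==i].max(0).round(3))
```

```text
scene plate 1220 ((0.5616711378097534, -0.2915765643119812), (0.13631770014762878, 0.1529504805803299), 84.01940155029297) 0.020465300977588807 [[0.4790000021457672, -0.35100001096725464], [0.6309999823570251, -0.367000013589859], [0.6449999809265137, -0.23199999332427979], [0.49300000071525574, -0.2160000056028366]]
 white [260. 203.] 1 [ 0.4757 -0.1168  0.0369]
 white [241.  219.5] 6 [ 0.5364 -0.1817  0.0379]
  lever z 0.12 [ 0.5132 -0.2944  0.127 ] 1
  lever z 0.135 [ 0.5115 -0.2979  0.1302] 10
 torch 317 ((0.6002056002616882, 0.18925006687641144), (0.1605585515499115, 0.0328669399023056), 6.573355674743652) [[0.5189999938011169, 0.19599999487400055], [0.5220000147819519, 0.164000004529953], [0.6819999814033508, 0.18199999630451202], [0.6779999732971191, 0.2150000035762787]] 0.08181901682994086
   obj [412. 169.] 361 [0.449 0.415 0.07 ] [0.414 0.379 0.045] [0.484 0.449 0.09 ]
   obj [270. 176.] 101 [ 0.372 -0.071  0.055] [ 0.351 -0.093  0.045] [ 0.389 -0.051  0.059]
   obj [373. 233.] 1429 [0.785 0.172 0.093] [0.52  0.143 0.045] [0.808 0.219 0.193]
   obj [414. 196.] 105 [0.568 0.
[... 2320 characters left out ...]
75. 168.] 71 [0.564 0.366 0.056] [0.558 0.343 0.045] [0.574 0.402 0.076]
   obj [310. 184.] 447 [0.594 0.177 0.074] [0.519 0.157 0.045] [0.683 0.202 0.087]
   obj [427. 208.] 921 [ 0.759 -0.2    0.118] [ 0.737 -0.222  0.045] [ 0.798 -0.16   0.203]
   obj [496. 227.] 3197 [ 0.881 -0.36   0.099] [ 0.827 -0.45   0.045] [ 0.929 -0.242  0.159]
   obj [327. 202.] 156 [0.586 0.059 0.068] [0.569 0.045 0.045] [0.614 0.089 0.075]
   obj [381. 244.] 1049 [ 0.566 -0.219  0.104] [ 0.491 -0.319  0.045] [ 0.609 -0.171  0.182]
   obj [333. 251.] 164 [ 0.466 -0.142  0.055] [ 0.446 -0.162  0.045] [ 0.489 -0.117  0.059]
   obj [291. 252.] 140 [ 0.367 -0.08   0.055] [ 0.35  -0.097  0.045] [ 0.387 -0.052  0.06 ]
```

Candidates for the rest: the white-saddled one holding the torch (scene 360,215) and the pink one (scene 416,212). The white-saddled one is the real rest. The lever is the orange bar at scene (198,208); the pens and bottles elsewhere don't fit. The badge is the blue disc at side (369,232), and the white mark is at side (364,254).

Next I'll move over the bolt and look with the wrist camera.

>>> jog_arm:
  increments:
    - {"dx": -0.5, "dy": -0.5, "dz": 0.3, "az": 0.1}
    - {"dx": -1, "dy": -1, "dz": 0.3, "az": 0.2}
    - {"dx": -1, "dy": -1, "dz": 0.3, "az": 0.3}
    - {"dx": -1, "dy": -1, "dz": 0.3, "az": 0.4}
    - {"dx": -1, "dy": -1, "dz": 0.3, "az": 0.45}

```text
$.increments[0]: bad value
```

>>> jog_arm:
  increments:
    - {"dx": -0.2, "dy": -0.4}
    - {"dx": -0.35, "dy": -0.8}
    - {"dx": -0.35, "dy": -1}
    - {"dx": -0.35, "dy": -1}
    - {"dx": -0.35, "dy": -1}
    - {"dx": -0.35, "dy": -1}

```text
$.increments[0]: bad value
```

Run:
```python
from h import *
import pickle
s=get_state(); print(s['time'],s['eef_pos'],s['qpos'])
c=cam('wrist'); pickle.dump(c,open('wrist1.pkl','wb')); cv2.imwrite('pics/w1.png',c['frame'])
```

```text
0.15 [6.74530983e-01 9.18965134e-05 2.55220621e-01] [-1.50008210e-01  2.87024498e-01  1.57784572e+00 -1.40096522e-05
  1.27860902e+00 -1.49967536e-01]
```

View pics/w1.png

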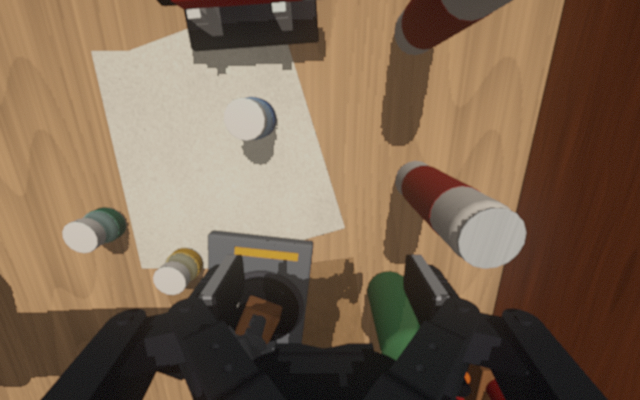

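The moves were refused and the arm stayed put; this view shows only the plate's left end at (260,270). Rows probably need every field, so I'll write them out in full.

>>> jog_arm:
  increments:
    - {"dx": -0.4, "dy": -0.4, "dz": 0.3, "ax": 0, "ay": 0, "az": 0.1, "gripper": 1}
    - {"dx": -0.8, "dy": -0.8, "dz": 0.3, "ax": 0, "ay": 0, "az": 0.2, "gripper": 1}
    - {"dx": -1, "dy": -1, "dz": 0.3, "ax": 0, "ay": 0, "az": 0.3, "gripper": 1}
    - {"dx": -1, "dy": -1, "dz": 0.3, "ax": 0, "ay": 0, "az": 0.4, "gripper": 1}
    - {"dx": -1, "dy": -1, "dz": 0.3, "ax": 0, "ay": 0, "az": 0.45, "gripper": 1}

```text
time: 0.7
eef_pos: [0.553, -0.1223, 0.2928]
tcp_rot: [0.418, 0.908, -0.0, 0.0]
contact_force: [0.2, 0.1, -0.5]
opening: 1.0
finger_force: 0.0
```

>>> jog_arm:
  increments:
    - {"dx": -0.2, "dy": -0.4, "dz": 0, "ax": 0, "ay": 0, "az": 0, "gripper": 0}
    - {"dx": -0.35, "dy": -0.8, "dz": 0, "ax": 0, "ay": 0, "az": 0, "gripper": 0}
    - {"dx": -0.35, "dy": -1, "dz": 0, "ax": 0, "ay": 0, "az": 0, "gripper": 0}
    - {"dx": -0.35, "dy": -1, "dz": 0, "ax": 0, "ay": 0, "az": 0, "gripper": 0}
    - {"dx": -0.35, "dy": -1, "dz": 0, "ax": 0, "ay": 0, "az": 0, "gripper": 0}

```text
time: 1.2
eef_pos: [0.5127, -0.2402, 0.292]
tcp_rot: [0.419, 0.908, 0.0, -0.0]
contact_force: [0.2, -0.1, -0.8]
opening: 0.498
finger_force: 0.0
```

Run:
```python
from h import *
import pickle
s=get_state(); print(s['time'],s['eef_pos'],s['qpos'],s['dq'].round(3))
c=cam('wrist'); pickle.dump(c,open('wrist1.pkl','wb')); cv2.imwrite('pics/w2.png',c['frame'])
```

```text
1.2 [ 0.5127179  -0.24024871  0.29200823] [-6.17542040e-01  2.09904142e-02  1.80945560e+00  4.83220537e-04
  1.31197600e+00 -1.32305286e+00] [ 0.031 -0.005  0.007  0.001  0.003 -0.001]
```

View pics/w2.png

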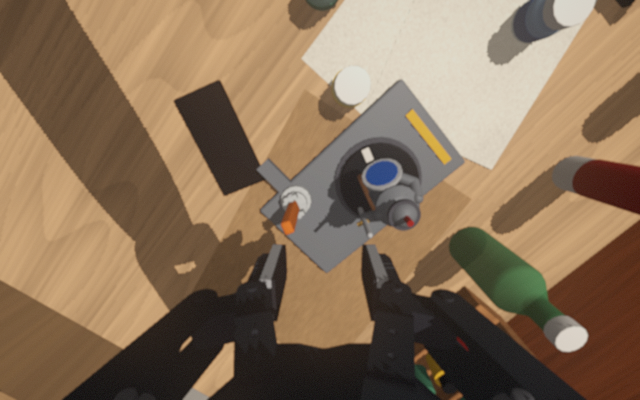

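Run:
```python
from h import *
import pickle
c=pickle.load(open('wrist1.pkl','rb')); P=cloud(c); hsv=cv2.cvtColor(c['frame'],cv2.COLOR_BGR2HSV)
for uv in ((401,80),(464,158),(327,271),(261,211)): print('corner',onz(c,*uv,.02).round(4))
m=(abs(P[...,2]-.0195)<.004).astype(np.uint8); m[:, :250]=0; m[280:]=0; m[:,470:]=0
m=cv2.morphologyEx(m,cv2.MORPH_OPEN,np.ones((3,3)))
k,L,st,ce=cv2.connectedComponentsWithStats(m); i=1+np.argmax(st[1:,4]); q=P[L==i]
r=cv2.minAreaRect(q[:,:2].astype(np.float32)); print('plate',r,cv2.boxPoints(r).round(4).tolist())
h,s,v=hsv[...,0],hsv[...,1],hsv[...,2]
b=(h>100)&(h<130)&(s>120)&(P[...,2]>.08)&(P[...,2]<.15); b[:150]=0;b[200:]=0; b[:,:350]=0;b[:,420:]=0
q=P[b]; print('badge',b.sum(),q.mean(0)); u,S,vt=np.linalg.svd(q-q.mean(0)); n=vt[2]*np.sign(vt[2][2]); print(n, np.degrees(np.arcsin(n[2])),np.degrees(np.arctan2(n[1],n[0])),'rms',S/np.sqrt(len(q)))
(e0,e1),_,_=cv2.fitEllipse(cv2.findContours(b.astype(np.uint8),0,1)[0][0]); print(e0,e1,onz(c,e0,e1,.114))
w=(s<60)&(v>150)&(abs(P[...,2]-.036)<.004); w[:,:340]=0; w[:,400:]=0; w[180:]=0; w[:130]=0
ys,xs=np.nonzero(w); print('mark',len(xs),xs.mean(),ys.mean(),onz(c,xs.mean(),ys.mean(),.036))
o=(h>=5)&(h<14)&(s>170)&(v>80); o[:190]=0;o[240:]=0;o[:,:270]=0;o[:,310:]=0
q=P[o]; t=q[q[:,2]>.128-.003]; print('lever',len(q),q[:,2].max(),'top',len(t),t.mean(0), cv2.minAreaRect(t[:,:2].astype(np.float32)))
a=cv2.resize(c['frame'][185:245,265:325],(600,600),interpolation=cv2.INTER_CUBIC)
cv2.imwrite('pics/lev.png',a)
# head ring
g=(abs(P[...,2]-.045)<.012);g[:180]=0;g[215:]=0;g[:,:275]=0;g[:,320:]=0; print('head',P[g].mean(0),cv2.minEnclosingCircle(P[g][:,:2].astype(np.float32)))
```

```text
corner [ 0.5114 -0.085   0.02  ]
corner [ 0.651  -0.0987  0.02  ]
corner [ 0.6228 -0.362   0.02  ]
corner [ 0.4807 -0.3479  0.02  ]
plate ((0.5444923639297485, -0.22198009490966797), (0.26981252431869507, 0.1936027705669403), 82.96487426757812) [[0.4318999946117401, -0.3440000116825104], [0.6240000128746033, -0.3677000105381012], [0.6571000218391418, -0.09989999979734421], [0.4648999869823456, -0.07620000094175339]]
badge 526 [ 0.54806356 -0.18681411  0.11604774]
[-0.79534352  0.35026464  0.49471544] 29.650987784962005 156.2315875061727 rms [0.00821174 0.0081313  0.00052233]
381.17364501953125 172.83644104003906 [ 0.54877581 -0.1868985   0.114     ]
mark 113 367.08849557522126 154.58407079646017 [ 0.54043741 -0.18340014  0.036     ]
lever 322 0.4102527897993524 top 125 [ 0.50632434 -0.29368878  0.13542617] ((0.48209860920906067, -0.24285466969013214), (0.01419294998049736, 0.1355733424425125), 25.285921096801758)
head [ 0.50670387 -0.2916411   0.04567633] ((0.5072094202041626, -0.2963860332965851), 0.02081712894141674)
```

View pics/lev.png

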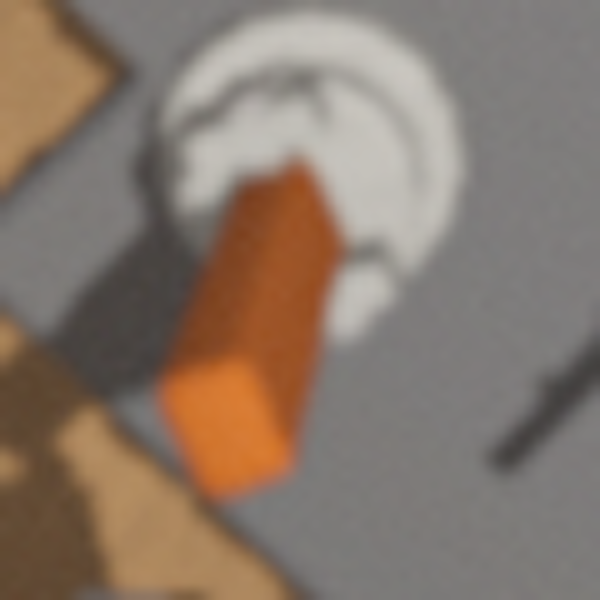

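Run:
```python
from h import *
import pickle
c=pickle.load(open('wrist1.pkl','rb'))
Q=np.array([onz(c,265+u/10-.5+.05,185+v/10-.5+.05,.131) for u,v in ((165,385),(248,357),(298,465),(215,500))]); print(Q.round(4), 'ctr',Q.mean(0))
l=(Q[3]+Q[2]-Q[0]-Q[1])/2; s=(Q[1]+Q[2]-Q[0]-Q[3])/2
print('long',np.linalg.norm(l),np.degrees(np.arctan2(l[1],l[0])),'short',np.linalg.norm(s),np.degrees(np.arctan2(s[1],s[0])))
C=[(.5114,-.085),(.651,-.0987),(.6228,-.362),(.4807,-.3479)]; M=np.array([(-85,110),(65,110),(65,-160),(-85,-160)])/1000
A=np.array(C); X=M-M.mean(0);Y=A-A.mean(0); th=np.arctan2((X[:,0]*Y[:,1]-X[:,1]*Y[:,0]).sum(),(X*Y).sum()); Rm=np.array([[np.cos(th),-np.sin(th)],[np.sin(th),np.cos(th)]]); o=A.mean(0)-Rm@M.mean(0)
print('yaw',np.degrees(th),'O',o,'bolt',o+Rm@[-.06,-.105], 'resid',(Y-X@Rm.T).round(4).tolist())
# plate yaw from cloud plate far edge
mk=np.array([.5404,-.1834]); b=np.array([.5488,-.1869]); print('mark az',np.degrees(np.arctan2(*(mk-o)[::-1])),np.linalg.norm(mk-o),'badge az',np.degrees(np.arctan2(*(b-o)[::-1])),np.linalg.norm(b-o))
```

```text
[[ 0.4995 -0.2968  0.131 ]
 [ 0.5044 -0.2884  0.131 ]
 [ 0.5164 -0.2949  0.131 ]
 [ 0.5121 -0.3041  0.131 ]] ctr [ 0.50809954 -0.2960674   0.131     ]
long 0.014099582382253626 -29.17412825107088 short 0.009940588745649436 62.47612845096744
yaw -6.214887691940853 O [ 0.57912267 -0.19962951] bolt [ 0.50810824 -0.29751695] resid [[0.0049, -0.0039], [-0.0046, -0.0014], [-0.0036, 0.0037], [0.0034, 0.0016]]
mark az 157.2603928247228 0.041986212512529895 badge az 157.2272587964642 0.0328862378844486
```

The wrist view shows the lever top at (288,227), the head at (296,203), the badge at (381,173) and the mark at (367,155). The lever's long side lies at about -28°, so the bolt is near 1.2 rad and about 69° of clockwise turn is left. Next I align above the lever and descend.

>>> jog_arm:
  increments:
    - {"dx": -0.02, "dy": -0.3, "dz": 0, "ax": 0, "ay": 0, "az": -0.09, "gripper": 0}
    - {"dx": -0.04, "dy": -0.475, "dz": 0, "ax": 0, "ay": 0, "az": -0.18, "gripper": 0}
    - {"dx": -0.04, "dy": -0.475, "dz": 0, "ax": 0, "ay": 0, "az": -0.27, "gripper": 0}
    - {"dx": -0.04, "dy": -0.475, "dz": -0.1, "ax": 0, "ay": 0, "az": -0.36, "gripper": 0}
    - {"dx": -0.04, "dy": -0.475, "dz": -0.2, "ax": 0, "ay": 0, "az": -0.45, "gripper": 0}
    - {"dx": -0.04, "dy": -0.475, "dz": -0.3, "ax": 0, "ay": 0, "az": -0.54, "gripper": 0}
    - {"dx": -0.04, "dy": -0.475, "dz": -0.45, "ax": 0, "ay": 0, "az": -0.63, "gripper": 0}
    - {"dx": -0.04, "dy": -0.475, "dz": -0.45, "ax": 0, "ay": 0, "az": -0.72, "gripper": 0}
    - {"dx": -0.04, "dy": -0.475, "dz": -0.45, "ax": 0, "ay": 0, "az": -0.765, "gripper": 0}
    - {"dx": -0.04, "dy": -0.475, "dz": -0.45, "ax": 0, "ay": 0, "az": -0.765, "gripper": 0}

```text
time: 2.25
eef_pos: [0.5087, -0.2954, 0.2381]
tcp_rot: [0.858, 0.513, -0.0, -0.0]
contact_force: [-0.3, -0.0, 0.6]
opening: 0.499
finger_force: 0.0
```

Run:
```python
from h import *
c=cam('wrist'); hsv=cv2.cvtColor(c['frame'],cv2.COLOR_BGR2HSV); h,s,v=cv2.split(hsv); P=cloud(c)
o=((h>=5)&(h<14)&(s>170)&(v>80)&(P[...,2]>.12)&(P[...,2]<.14)&(np.hypot(P[...,0]-.508,P[...,1]+.297)<.025))
q=P[o]; print(get_state()['eef_pos'],len(q)); 
if len(q): print(q.mean(0), cv2.minAreaRect(q[:,:2].astype(np.float32)))
d=cam('side'); 
cv2.imwrite('pics/a1.png',np.hstack([cv2.resize(c['frame'][150:350,200:450],(500,400)),cv2.resize(d['frame'][200:320,320:410],(300,400))]))
```

```text
[ 0.50870541 -0.29567862  0.23828053] 234
[ 0.50941843 -0.29653107  0.12794205] ((0.5089993476867676, -0.2972602844238281), (0.01062837429344654, 0.014978354796767235), 61.78533935546875)
```

View pics/a1.png

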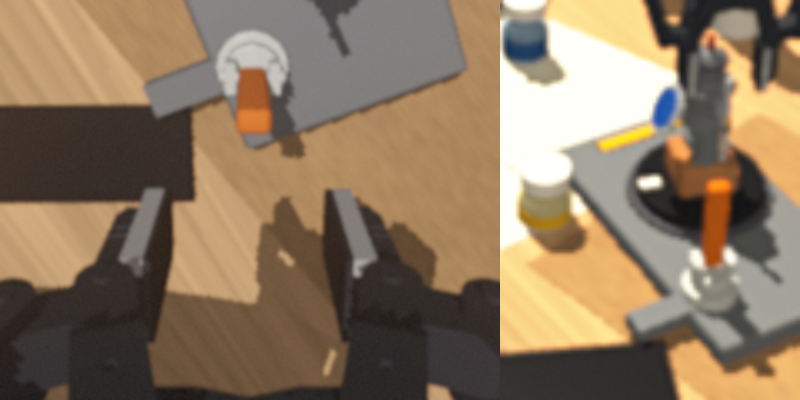

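The lever is centred and square between the fingers (lever top at 254,120; fingers at 150 and 345). Descend and grip.

>>> jog_arm:
  increments:
    - {"dx": 0.0, "dy": -0.01, "dz": -0.35, "ax": 0, "ay": 0, "az": 0, "gripper": 0}
    - {"dx": 0.0, "dy": -0.01, "dz": -0.7, "ax": 0, "ay": 0, "az": 0, "gripper": 0}
    - {"dx": 0.0, "dy": -0.01, "dz": -0.9, "ax": 0, "ay": 0, "az": 0, "gripper": 0}
    - {"dx": 0.0, "dy": -0.01, "dz": -1, "ax": 0, "ay": 0, "az": 0, "gripper": -0.3}
    - {"dx": 0.0, "dy": -0.01, "dz": -1, "ax": 0, "ay": 0, "az": 0, "gripper": -1}
    - {"dx": 0.0, "dy": -0.01, "dz": -1, "ax": 0, "ay": 0, "az": 0, "gripper": -1}
    - {"dx": 0.0, "dy": -0.01, "dz": -1, "ax": 0, "ay": 0, "az": 0, "gripper": -1}
    - {"dx": 0.0, "dy": -0.01, "dz": -1, "ax": 0, "ay": 0, "az": 0, "gripper": -1}
  force: 60

```text
time: 3.15
eef_pos: [0.5088, -0.2979, 0.1171]
tcp_rot: [0.859, 0.513, 0.001, 0.001]
contact_force: [6.0, -3.0, -15.1]
opening: 0.172
finger_force: 60.0
```

>>> jog_arm:
  increments:
    - {"dx": 0, "dy": 0, "dz": -0.003, "ax": 0, "ay": 0, "az": -0.07, "gripper": -1}
    - {"dx": 0, "dy": 0, "dz": -0.006, "ax": 0, "ay": 0, "az": -0.14, "gripper": -1}
    - {"dx": 0, "dy": 0, "dz": -0.009, "ax": 0, "ay": 0, "az": -0.21, "gripper": -1}
    - {"dx": 0, "dy": 0, "dz": -0.011, "ax": 0, "ay": 0, "az": -0.28, "gripper": -1}
    - {"dx": 0, "dy": 0, "dz": -0.013, "ax": 0, "ay": 0, "az": -0.35, "gripper": -1}
    - {"dx": 0, "dy": 0, "dz": -0.015, "ax": 0, "ay": 0, "az": -0.42, "gripper": -1}
    - {"dx": 0, "dy": 0, "dz": -0.017, "ax": 0, "ay": 0, "az": -0.49, "gripper": -1}
    - {"dx": 0, "dy": 0, "dz": -0.02, "ax": 0, "ay": 0, "az": -0.56, "gripper": -1}
    - {"dx": 0, "dy": 0, "dz": -0.02, "ax": 0, "ay": 0, "az": -0.63, "gripper": -1}
    - {"dx": 0, "dy": 0, "dz": -0.02, "ax": 0, "ay": 0, "az": -0.66, "gripper": -1}

```text
time: 4.15
eef_pos: [0.5093, -0.2981, 0.1146]
tcp_rot: [1.0, 0.018, 0.002, 0.001]
contact_force: [7.8, -3.7, -18.1]
opening: 0.18
finger_force: 59.5
```

Run:
```python
from h import *
s=get_state(); m=R.from_quat(s['tcp_rot']).as_matrix(); print(s['wrist_torque'],s['contact_force'],s['qpos'],np.degrees(np.arctan2(m[1,1],m[0,1])))
```

```text
[-0.43637791 -1.46719422  0.11902685] [  7.75775742  -3.6715486  -18.10015859] [-0.70208256  0.25591656  1.8927935   0.00211151  0.98840531  0.83093484] -87.90196370833056
```

>>> jog_arm:
  increments:
    - {"dx": 0, "dy": 0, "dz": -0.003, "ax": 0, "ay": 0, "az": -0.04, "gripper": -1}
    - {"dx": 0, "dy": 0, "dz": -0.004, "ax": 0, "ay": 0, "az": -0.08, "gripper": -1}
    - {"dx": 0, "dy": 0, "dz": -0.004, "ax": 0, "ay": 0, "az": -0.11, "gripper": -1}
    - {"dx": 0, "dy": 0, "dz": -0.004, "ax": 0, "ay": 0, "az": -0.11, "gripper": -1}

```text
time: 4.55
eef_pos: [0.5094, -0.2983, 0.1142]
tcp_rot: [0.998, -0.067, 0.002, 0.001]
contact_force: [6.8, -4.0, -17.8]
opening: 0.176
finger_force: 59.4
```

```bash
cat > st.py <<'E'
from h import *
s=get_state(); m=R.from_quat(s['tcp_rot']).as_matrix(); print(s['time'],s['eef_pos'].round(4),'torque',s['wrist_torque'].round(3),'F',s['contact_force'].round(1),'psi',np.degrees(np.arctan2(m[1,1],m[0,1])),'op',s['opening'])
E
python3 st.py
```

```text
4.55 [ 0.5094 -0.2983  0.1142] torque [-0.488 -1.532  0.176] F [  6.8  -4.  -17.8] psi -97.64140968148621 op 0.17624262925334144
```

>>> jog_arm:
  increments:
    - {"dx": 0, "dy": 0, "dz": 0, "ax": 0, "ay": 0, "az": -0.02, "gripper": -1}
    - {"dx": 0, "dy": 0, "dz": 0, "ax": 0, "ay": 0, "az": -0.03, "gripper": -1}
    - {"dx": 0, "dy": 0, "dz": 0, "ax": 0, "ay": 0, "az": -0.03, "gripper": -1}

```text
time: 4.85
eef_pos: [0.5093, -0.2985, 0.1143]
tcp_rot: [0.996, -0.089, 0.002, 0.001]
contact_force: [6.8, -3.9, -16.5]
opening: 0.176
finger_force: 59.9
```

```bash
python3 st.py
```

```text
4.85 [ 0.5093 -0.2985  0.1143] torque [-0.561 -1.363  0.587] F [  6.8  -3.9 -16.5] psi -100.17764408496875 op 0.17576570398404764
```

Torque jumped from 0.18 to 0.59 N m, so the bolt is snug. Now release, rise, and move behind the lever with the fingers shut.

>>> jog_arm:
  increments:
    - {"dx": 0, "dy": 0, "dz": 0, "ax": 0, "ay": 0, "az": 0, "gripper": 0}
    - {"dx": 0, "dy": 0, "dz": 0, "ax": 0, "ay": 0, "az": 0, "gripper": 0}
    - {"dx": 0, "dy": 0, "dz": 0, "ax": 0, "ay": 0, "az": 0, "gripper": 0}
    - {"dx": 0, "dy": 0, "dz": 0.3, "ax": 0, "ay": 0, "az": 0, "gripper": 0}
    - {"dx": 0, "dy": 0, "dz": 0.55, "ax": 0, "ay": 0, "az": 0.03, "gripper": -1}
    - {"dx": 0.24, "dy": -0.03, "dz": 0.55, "ax": 0, "ay": 0, "az": 0.04, "gripper": -1}
    - {"dx": 0.24, "dy": -0.03, "dz": 0.55, "ax": 0, "ay": 0, "az": 0.04, "gripper": -1}
    - {"dx": 0.24, "dy": -0.03, "dz": 0.55, "ax": 0, "ay": 0, "az": 0.04, "gripper": -1}

```text
time: 5.65
eef_pos: [0.5371, -0.3018, 0.1822]
tcp_rot: [0.998, -0.059, 0.0, 0.0]
contact_force: [-0.7, 0.5, -0.1]
opening: -0.0
finger_force: 0.0
```

```bash
python3 st.py
python3 - <<'E'
from h import *
print(ctrl.finger_overhang)
c=cam('side'); P=cloud(c); hsv=cv2.cvtColor(c['frame'],cv2.COLOR_BGR2HSV); h,s,v=cv2.split(hsv)
o=(h>=5)&(h<13)&(s>170)&(v>100)&(P[...,2]>.05)&(P[...,2]<.15)&(np.hypot(P[...,0]-.508,P[...,1]+.3)<.03); q=P[o]
for z in (.07,.09,.11,.123):
    t=q[abs(q[:,2]-z)<.0075]; print(z,t.mean(0).round(4),len(t))
print(q[:,2].max())
E
```

```text
5.65 [ 0.5371 -0.3018  0.1822] torque [-0.001 -0.039  0.016] F [-0.7  0.5 -0.1] psi -96.7273966645353 op -0.0001679493558616169
0.025
0.07 [ 0.5063 -0.3044  0.0717] 27
0.09 [ 0.5069 -0.3049  0.0895] 27
0.11 [ 0.5066 -0.3052  0.1098] 33
0.123 [ 0.5073 -0.3041  0.1207] 22
0.12751095255706835
```

>>> jog_arm:
  increments:
    - {"dx": 0, "dy": 0, "dz": -0.25, "ax": 0, "ay": 0, "az": 0, "gripper": -1}
    - {"dx": 0, "dy": 0, "dz": -0.41, "ax": 0, "ay": 0, "az": 0, "gripper": -1}
    - {"dx": 0, "dy": 0, "dz": -0.41, "ax": 0, "ay": 0, "az": 0, "gripper": -1}
    - {"dx": -0.11, "dy": 0.02, "dz": -0.41, "ax": 0, "ay": 0, "az": 0, "gripper": -1}
    - {"dx": -0.195, "dy": 0.03, "dz": -0.42, "ax": 0, "ay": 0, "az": 0, "gripper": -1}
    - {"dx": -0.275, "dy": 0.04, "dz": -0.433, "ax": 0, "ay": 0, "az": 0, "gripper": -1}
    - {"dx": -0.35, "dy": 0.05, "dz": -0.465, "ax": 0, "ay": 0, "az": 0, "gripper": -1}
    - {"dx": -0.423, "dy": 0.06, "dz": -0.5, "ax": 0, "ay": 0, "az": 0, "gripper": -1}
    - {"dx": -0.485, "dy": 0.07, "dz": -0.56, "ax": 0, "ay": 0, "az": 0, "gripper": -1}
    - {"dx": -0.54, "dy": 0.073, "dz": -0.62, "ax": 0, "ay": 0, "az": 0, "gripper": -1}

```text
time: 6.7
eef_pos: [0.4715, -0.2931, 0.1068]
tcp_rot: [0.998, -0.059, -0.0, 0.0]
contact_force: [0.9, -0.7, 1.1]
opening: 0.001
finger_force: 0.7
```

>>> jog_arm:
  increments:
    - {"dx": -0.03, "dy": 0.004, "dz": -0.06, "ax": 0, "ay": 0, "az": 0, "gripper": -1}
    - {"dx": -0.053, "dy": 0.007, "dz": -0.115, "ax": 0, "ay": 0, "az": 0, "gripper": -1}
    - {"dx": -0.07, "dy": 0.009, "dz": -0.17, "ax": 0, "ay": 0, "az": 0, "gripper": -1}
    - {"dx": -0.078, "dy": 0.01, "dz": -0.213, "ax": 0, "ay": 0, "az": 0, "gripper": -1}
    - {"dx": -0.078, "dy": 0.01, "dz": -0.213, "ax": 0, "ay": 0, "az": 0, "gripper": -1}

```text
time: 7.2
eef_pos: [0.4627, -0.2921, 0.0828]
tcp_rot: [0.998, -0.059, -0.001, -0.0]
contact_force: [-5.7, 2.3, 12.4]
opening: 0.001
finger_force: 6.0
```

```bash
python3 st.py
```

```text
7.2 [ 0.4627 -0.2921  0.0828] torque [0.449 1.079 0.029] F [-5.7  2.3 12.4] psi -96.71371232975241 op 0.000785482504994629
```

>>> jog_arm:
  increments:
    - {"dx": 0, "dy": 0, "dz": 0.35, "ax": 0, "ay": 0, "az": 0, "gripper": -1}
    - {"dx": 0, "dy": 0, "dz": 0.75, "ax": 0, "ay": 0, "az": 0, "gripper": -1}
    - {"dx": 0, "dy": 0, "dz": 1, "ax": 0, "ay": 0, "az": 0, "gripper": -1}
    - {"dx": 0, "dy": 0, "dz": 1, "ax": 0, "ay": 0, "az": 0, "gripper": -1}

```text
time: 7.6
eef_pos: [0.4654, -0.2937, 0.2071]
tcp_rot: [0.998, -0.059, 0.004, 0.003]
contact_force: [0.8, -0.1, -0.1]
opening: 0.004
finger_force: 0.0
```

>>> jog_arm:
  increments:
    - {"dx": 0, "dy": 0.2, "dz": 0.4, "ax": 0, "ay": 0, "az": 0, "gripper": -1}
    - {"dx": 0, "dy": 0.6, "dz": 0.8, "ax": 0, "ay": 0, "az": 0.03, "gripper": -1}
    - {"dx": 0.1, "dy": 1, "dz": 0.8, "ax": 0, "ay": 0, "az": 0.06, "gripper": -1}
    - {"dx": 0.2, "dy": 1, "dz": 0.8, "ax": 0, "ay": 0, "az": 0.09, "gripper": -1}

```text
time: 8.0
eef_pos: [0.4871, -0.1689, 0.2987]
tcp_rot: [1.0, 0.014, 0.001, -0.0]
contact_force: [0.2, -0.3, -0.6]
opening: 0.004
finger_force: 0.0
```

>>> jog_arm:
  increments:
    - {"dx": 0.1, "dy": 0.4, "dz": 0, "ax": 0, "ay": 0, "az": 0.02, "gripper": 0}
    - {"dx": 0.2, "dy": 0.8, "dz": 0, "ax": 0, "ay": 0, "az": 0.03, "gripper": 0}
    - {"dx": 0.3, "dy": 1, "dz": 0, "ax": 0, "ay": 0, "az": 0.03, "gripper": 0}
    - {"dx": 0.3, "dy": 1, "dz": 0, "ax": 0, "ay": 0, "az": 0.03, "gripper": 0}

```text
time: 8.4
eef_pos: [0.5231, -0.0486, 0.2955]
tcp_rot: [0.999, 0.038, -0.001, -0.001]
contact_force: [-0.5, 0.6, -0.2]
opening: 0.502
finger_force: 0.0
```

>>> jog_arm:
  increments:
    - {"dx": 0.1, "dy": 0.4, "dz": 0, "ax": 0, "ay": 0, "az": 0, "gripper": 0}
    - {"dx": 0.2, "dy": 0.8, "dz": 0, "ax": 0, "ay": 0, "az": 0, "gripper": 0}
    - {"dx": 0.2, "dy": 1, "dz": 0, "ax": 0, "ay": 0, "az": 0, "gripper": 0}

```text
time: 8.7
eef_pos: [0.547, 0.0701, 0.2958]
tcp_rot: [0.999, 0.036, -0.001, -0.0]
contact_force: [-0.1, -0.4, 0.4]
opening: 0.501
finger_force: 0.0
```

>>> jog_arm:
  increments:
    - {"dx": 0, "dy": 0.4, "dz": 0, "ax": 0, "ay": 0, "az": 0, "gripper": 0}
    - {"dx": 0, "dy": 0.8, "dz": 0, "ax": 0, "ay": 0, "az": 0, "gripper": 0}
    - {"dx": 0, "dy": 1, "dz": 0, "ax": 0, "ay": 0, "az": 0, "gripper": 0}
    - {"dx": 0, "dy": 1, "dz": 0, "ax": 0, "ay": 0, "az": 0, "gripper": 0}
    - {"dx": 0, "dy": 1, "dz": 0, "ax": 0, "ay": 0, "az": 0, "gripper": 0}

```text
time: 9.2
eef_pos: [0.5466, 0.1875, 0.296]
tcp_rot: [0.999, 0.036, -0.001, 0.001]
contact_force: [0.4, -0.2, -0.9]
opening: 0.498
finger_force: 0.0
```

```bash
python3 st.py
python3 - <<'E'
from h import *
import pickle
c=cam('wrist'); d=cam('side'); pickle.dump((c,d),open('w3.pkl','wb'))
cv2.imwrite('pics/a2.png',np.hstack([cv2.resize(c['frame'],(560,350)),cv2.resize(d['frame'][205:325,345:425],(234,350))]))
# lever folded / badge geometry in side
P=cloud(d); hsv=cv2.cvtColor(d['frame'],cv2.COLOR_BGR2HSV); h,s,v=cv2.split(hsv)
o=(h>=5)&(h<14)&(s>150)&(v>80)&(P[...,2]>.03)&(P[...,2]<.15)&(np.hypot(P[...,0]-.48,P[...,1]+.297)<.06); q=P[o]
print('lever',len(q),q.mean(0),q.min(0),q.max(0))
P=cloud(c); h,s,v=cv2.split(cv2.cvtColor(c['frame'],cv2.COLOR_BGR2HSV))
t=(P[...,2]>.073)&(P[...,2]<.09)&((h<6)|(h>174))&(s>150)&(abs(P[...,1]-.187)<.05)&(abs(P[...,0]-.6)<.12)
q=P[t]; print('torch red',len(q),cv2.minAreaRect(q[:,:2].astype(np.float32)),q.mean(0),np.median(q[:,2]))
t=(P[...,2]>.072)&(P[...,2]<.09)&(abs(P[...,1]-.187)<.04)&(abs(P[...,0]-.6)<.12)
q=P[t]; print('torch all',len(q),cv2.minAreaRect(q[:,:2].astype(np.float32)))
b=(P[...,2]>.008)&(P[...,2]<.016)&(abs(P[...,1]-.187)<.07)&(abs(P[...,0]-.6)<.12)&(v<80)
q=P[b]; print('base',len(q),cv2.minAreaRect(q[:,:2].astype(np.float32)))
E
```

```text
9.2 [0.5466 0.1875 0.296 ] torque [-0.045  0.023  0.025] F [ 0.4 -0.2 -0.9] psi -85.92656420587754 op 0.4983288392778074
lever 85 [ 0.46467023 -0.30063394  0.05613341] [ 0.43432923 -0.30938589  0.05012796] [ 0.50924274 -0.28559914  0.06482079]
torch red 2052 ((0.5919550657272339, 0.1910378485918045), (0.12043864279985428, 0.026047104969620705), 3.611138105392456) [0.59370323 0.19137953 0.0810971 ] 0.08121656862183452
torch all 3247 ((0.5988572835922241, 0.19098494946956635), (0.15819646418094635, 0.047805849462747574), 3.6841797828674316)
base 2261 ((0.5907252430915833, 0.18949353694915771), (0.14700110256671906, 0.07199440896511078), 3.299727201461792)
```

View pics/a2.png

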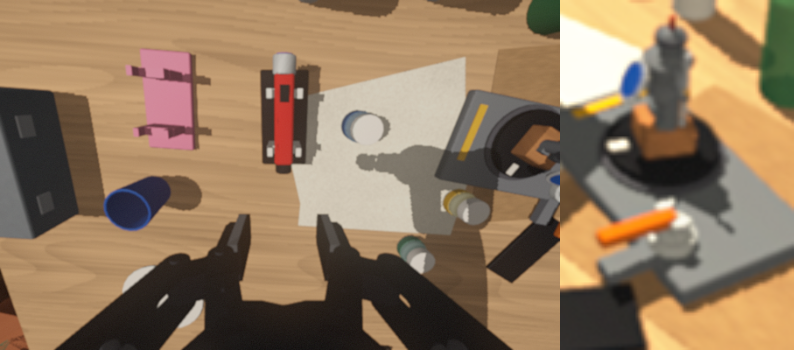

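The lever is folded flat (orange bar at 635,225 in the side crop). The torch lies in the white-saddled rest at (285,110), mid about (0.594, 0.191) and yaw 3.65°. Descend and grip it.

>>> jog_arm:
  increments:
    - {"dx": 0.3, "dy": 0.03, "dz": -0.3, "ax": 0, "ay": 0, "az": -0.004, "gripper": 0}
    - {"dx": 0.395, "dy": 0.03, "dz": -0.7, "ax": 0, "ay": 0, "az": -0.004, "gripper": 0}
    - {"dx": 0.395, "dy": 0.03, "dz": -1, "ax": 0, "ay": 0, "az": -0.004, "gripper": 0}
    - {"dx": 0.395, "dy": 0.03, "dz": -1, "ax": 0, "ay": 0, "az": -0.004, "gripper": 0}
    - {"dx": 0.395, "dy": 0.03, "dz": -1, "ax": 0, "ay": 0, "az": -0.004, "gripper": 0}

```text
time: 9.8
eef_pos: [0.5943, 0.1905, 0.1775]
tcp_rot: [1.0, 0.031, -0.001, 0.0]
contact_force: [-0.6, 0.2, 1.1]
opening: 0.5
finger_force: 0.0
```

```bash
python3 st.py
python3 - <<'E'
from h import *
c=cam('wrist'); P=cloud(c); h,s,v=cv2.split(cv2.cvtColor(c['frame'],cv2.COLOR_BGR2HSV))
t=(P[...,2]>.074)&(P[...,2]<.09)&((h<6)|(h>174))&(s>150)&(abs(P[...,1]-.187)<.05)&(abs(P[...,0]-.6)<.12)
q=P[t]; print('torch red',len(q),cv2.minAreaRect(q[:,:2].astype(np.float32)),q.mean(0),np.median(q[:,2]))
t=(P[...,2]>.074)&(P[...,2]<.09)&(abs(P[...,1]-.191)<.02)&(abs(P[...,0]-.6)<.12)
q=P[t]; print('torch all',len(q),cv2.minAreaRect(q[:,:2].astype(np.float32)),q.min(0),q.max(0))
E
```

```text
9.8 [0.5943 0.1905 0.1775] torque [-0.028 -0.009 -0.003] F [-0.6  0.2  1.1] psi -86.40761903610095 op 0.5000639138866249
torch red 3752 ((0.5918039083480835, 0.19108304381370544), (0.12342153489589691, 0.026036011055111885), 3.450572967529297) [0.59535955 0.19140867 0.08114867] 0.08125942246147735
torch all 5724 ((0.5982978940010071, 0.19326767325401306), (0.15909633040428162, 0.03064231015741825), 2.911905527114868) [0.51853206 0.17488136 0.07400237] [0.67810179 0.2101947  0.08584141]
```

>>> jog_arm:
  increments:
    - {"dx": 0, "dy": 0.004, "dz": -0.35, "ax": 0, "ay": 0, "az": 0, "gripper": 0}
    - {"dx": 0, "dy": 0.004, "dz": -0.65, "ax": 0, "ay": 0, "az": 0, "gripper": 0}
    - {"dx": 0, "dy": 0.004, "dz": -0.86, "ax": 0, "ay": 0, "az": 0, "gripper": 0}
    - {"dx": 0, "dy": 0.004, "dz": -0.86, "ax": 0, "ay": 0, "az": 0, "gripper": 0}
    - {"dx": 0, "dy": 0.004, "dz": -0.86, "ax": 0, "ay": 0, "az": 0, "gripper": -1}
    - {"dx": 0, "dy": 0.004, "dz": -0.86, "ax": 0, "ay": 0, "az": 0, "gripper": -1}
    - {"dx": 0, "dy": 0.004, "dz": -0.86, "ax": 0, "ay": 0, "az": 0, "gripper": -1}
    - {"dx": 0, "dy": 0.004, "dz": -0.86, "ax": 0, "ay": 0, "az": 0, "gripper": -1}
  force: 60

```text
time: 10.65
eef_pos: [0.5965, 0.1926, 0.0779]
tcp_rot: [0.999, 0.032, 0.003, -0.0]
contact_force: [-0.3, -0.5, 6.6]
opening: 0.295
finger_force: 61.0
```

```bash
python3 st.py
```

```text
10.65 [0.5965 0.1926 0.0779] torque [-0.02   0.127 -0.027] F [-0.3 -0.5  6.6] psi -86.30392728032199 op 0.2952208070555778
```

>>> jog_arm:
  increments:
    - {"dx": 0, "dy": 0, "dz": 0.15, "ax": 0, "ay": 0, "az": 0, "gripper": -1}
    - {"dx": 0, "dy": 0, "dz": 0.4, "ax": 0, "ay": 0, "az": 0, "gripper": -1}
    - {"dx": 0, "dy": 0, "dz": 0.7, "ax": 0, "ay": 0, "az": 0, "gripper": -1}
    - {"dx": 0, "dy": 0, "dz": 1, "ax": 0, "ay": 0, "az": 0, "gripper": -1}
    - {"dx": 0, "dy": 0, "dz": 1, "ax": 0, "ay": 0, "az": 0, "gripper": -1}
    - {"dx": 0, "dy": 0, "dz": 1, "ax": 0, "ay": 0, "az": 0, "gripper": -1}

```text
time: 11.25
eef_pos: [0.5947, 0.1924, 0.1957]
tcp_rot: [0.999, 0.032, 0.001, -0.0]
contact_force: [-0.4, 0.3, -2.3]
opening: 0.294
finger_force: 60.2
```

```bash
python3 st.py
cat > tor.py <<'E'
from h import *
# torch in tool frame from wrist camera depth
def torch():
    s=get_state(); c=imaging.read_camera('wrist'); c['T']=np.array(c['mount']); P=cloud(c)
    h,g,v=cv2.split(cv2.cvtColor(c['frame'],cv2.COLOR_BGR2HSV))
    near=(abs(P[...,1])<.022)&(abs(P[...,0])<.1)&(P[...,2]>-.03)&(P[...,2]<.04)&(c['depth']>0)
    red=near&((h<6)|(h>174))&(g>140)&(v>70)
    q=P[red]; 
    # top face: 
    print('red',len(q),q.min(0).round(4),q.max(0).round(4),'med z',np.median(q[:,2]))
    A=np.c_[q[:,0],np.ones(len(q))]; zt=q[:,2]<np.median(q[:,2])+.004
    print('top z slope/offset',np.linalg.lstsq(A[zt],q[zt,2],rcond=None)[0],'rect',cv2.minAreaRect(q[zt][:,:2].astype(np.float32)))
    w=near&(P[...,0]>.03); print('all',P[w].max(0).round(4), 'percentile x',np.percentile(P[w][:,0],[90,99,99.8]))
    return c,P
if __name__=='__main__':
    c,P=torch(); cv2.imwrite('pics/t.png',c['frame'])
E
python3 tor.py
```

```text
11.25 [0.5947 0.1924 0.1957] torque [-0.028  0.015 -0.07 ] F [-0.4  0.3 -2.3] psi -86.30737195865528 op 0.29378455794463443
red 8333 [-0.0395 -0.016  -0.0073] [0.0573 0.0122 0.0199] med z -0.003343713732134948
top z slope/offset [ 0.00708588 -0.00334441] rect ((0.008925758302211761, -0.0011106077581644058), (0.09685517847537994, 0.026077240705490112), 0.47393739223480225)
all [0.0817 0.0143 0.0073] percentile x [0.07711058 0.08123714 0.08163214]
```

>>> jog_arm:
  increments:
    - {"dx": -0.1, "dy": -0.1, "dz": 0.3, "ax": 0, "ay": 0, "az": 0, "gripper": -1}
    - {"dx": -0.3, "dy": -0.35, "dz": 0.6, "ax": 0, "ay": 0, "az": -0.03, "gripper": -1}
    - {"dx": -0.4, "dy": -0.65, "dz": 0.88, "ax": 0, "ay": 0, "az": -0.06, "gripper": -1}
    - {"dx": -0.4, "dy": -1, "dz": 0.88, "ax": 0, "ay": 0, "az": -0.1, "gripper": -1}

```text
time: 11.7
eef_pos: [0.5463, 0.0723, 0.3033]
tcp_rot: [0.999, -0.046, 0.003, -0.0]
contact_force: [1.2, -0.5, -1.2]
opening: 0.296
finger_force: 60.2
```

>>> jog_arm:
  increments:
    - {"dx": -0.1, "dy": -0.35, "dz": 0, "ax": 0, "ay": 0, "az": -0.05, "gripper": -1}
    - {"dx": -0.25, "dy": -0.7, "dz": 0, "ax": 0, "ay": 0, "az": -0.1, "gripper": -1}
    - {"dx": -0.4, "dy": -1, "dz": 0, "ax": 0, "ay": 0, "az": -0.15, "gripper": -1}
    - {"dx": -0.4, "dy": -1, "dz": 0, "ax": 0, "ay": 0, "az": -0.197, "gripper": -1}

```text
time: 12.1
eef_pos: [0.4958, -0.051, 0.2971]
tcp_rot: [0.979, -0.204, -0.003, 0.001]
contact_force: [-0.2, 0.7, -1.8]
opening: 0.292
finger_force: 60.2
```

>>> jog_arm:
  increments:
    - {"dx": -0.15, "dy": -0.3, "dz": 0, "ax": 0, "ay": 0, "az": 0, "gripper": -1}
    - {"dx": -0.3, "dy": -0.6, "dz": 0, "ax": 0, "ay": 0, "az": 0, "gripper": -1}
    - {"dx": -0.4, "dy": -0.85, "dz": 0, "ax": 0, "ay": 0, "az": 0, "gripper": -1}
    - {"dx": -0.4, "dy": -0.85, "dz": 0, "ax": 0, "ay": 0, "az": 0, "gripper": -1}
    - {"dx": -0.4, "dy": -0.85, "dz": 0, "ax": 0, "ay": 0, "az": 0, "gripper": -1}

```text
time: 12.6
eef_pos: [0.4494, -0.1497, 0.2978]
tcp_rot: [0.98, -0.201, -0.002, -0.001]
contact_force: [-0.6, 0.6, -0.7]
opening: 0.293
finger_force: 60.2
```

```bash
python3 st.py
cat > badge.py <<'E'
from h import *
import sys
def meas(name,save=None):
    c=cam(name); P=cloud(c); h,s,v=cv2.split(cv2.cvtColor(c['frame'],cv2.COLOR_BGR2HSV))
    near=np.linalg.norm(P-np.array([.549,-.187,.114]),axis=2)<.03
    b=(h>100)&(h<130)&(s>110)&near
    q=P[b]; 
    if len(q)<20: print(name,'few',len(q)); return c
    m=q.mean(0);_,S,vt=np.linalg.svd(q-m); n=vt[2]*np.sign(vt[2][2])
    ct=max(cv2.findContours(b.astype(np.uint8),0,1)[0],key=len); e=cv2.fitEllipse(ct)
    print(name,len(q),'cloud',m.round(4),'az',np.degrees(np.arctan2(n[1],n[0])),'el',np.degrees(np.arcsin(n[2])),'ell',e,'onz',onz(c,*e[0],.114).round(4))
    w=(s<70)&(v>140)&(abs(P[...,2]-.036)<.005)&(np.linalg.norm(P-np.array([.5405,-.1834,.036]),axis=2)<.015)
    if w.any(): ys,xs=np.nonzero(w); print('  mark',len(xs),onz(c,xs.mean(),ys.mean(),.036).round(4))
    return c
if __name__=='__main__':
    c=meas('wrist'); meas('side'); cv2.imwrite('pics/b_%s.png'%sys.argv[1],c['frame'])
E
python3 badge.py 1
```

```text
12.6 [ 0.4494 -0.1497  0.2978] torque [-0.023 -0.016  0.031] F [-0.6  0.6 -0.7] psi -113.14910870373846 op 0.2934786097313905
wrist 551 cloud [ 0.5486 -0.1871  0.1159] az 156.02339815077846 el 29.84697794878123 ell ((319.379150390625, 81.12321472167969), (20.135297775268555, 32.58219528198242), 92.56602478027344) onz [ 0.5489 -0.1872  0.114 ]
  mark 86 [ 0.5368 -0.1816  0.036 ]
side 47 cloud [ 0.5495 -0.1905  0.1144] az 150.44414372070636 el 27.4971055464767 ell ((369.0, 232.0), (4.176071643829346, 11.382323265075684), 23.1801700592041) onz [ 0.5499 -0.1902  0.114 ]
  mark 30 [ 0.5427 -0.185   0.036 ]
```

```bash
cat > aim.py <<'E'
from h import *
B=np.array([.549,-.1872,.114]); az,el=np.radians(156.3),np.radians(30)
n=np.array([np.cos(el)*np.cos(az),np.cos(el)*np.sin(az),np.sin(el)])
tx=-n; ty=np.cross([0,0,-1.],tx); ty/=np.linalg.norm(ty)   # tool y for tool z downish
Rt=np.stack([tx,ty,np.cross(tx,ty)],1)   # torch-frame (tool-like: z down)
Ro=R.from_rotvec([0,-.006,0]).as_matrix()  # torch dir in tool = (1,0,.006)
Rtool=Rt@Ro.T
spot=np.array([-.0018,-.001,.0098])+.133*np.array([1,0,.006])
def report(back=0.):
    s=get_state(); M=R.from_quat(s['tcp_rot']).as_matrix()
    T=B+n*back-Rtool@spot
    dp=T-s['eef_pos']; dr=R.from_matrix(Rtool@M.T).as_rotvec()
    print('t',s['time'],'TCP target',T.round(4),'shift shares',(dp/.12).round(3),'turn shares',(dr/(np.pi/2)).round(4),'|turn| deg',np.degrees(np.linalg.norm(dr)).round(2))
    now=s['eef_pos']+M@spot; print('spot err now mm',((now-B)*1000).round(1),'axis err deg',np.degrees(np.arccos(np.clip((M@Ro[:,0])@tx,-1,1))).round(2),'dist lens-badge along n',(((s['eef_pos']+M@(spot-.05*Ro[:,0]))-B)@n).round(4))
if __name__=='__main__':
    import sys; report(float(sys.argv[1]) if len(sys.argv)>1 else 0)
E
python3 aim.py 0.04
```

```text
t 12.7 TCP target [ 0.4173 -0.1305  0.2081] shift shares [-0.273  0.153 -0.754] turn shares [ 0.1296  0.3013 -0.0074] |turn| deg 29.53
spot err now mm [ 22.2 -12.  173.7] axis err deg 29.53 dist lens-badge along n 0.1085
```

>>> jog_arm:
  increments:
    - {"dx": -0.273, "dy": 0.153, "dz": 0, "ax": 0.03, "ay": 0.07, "az": 0, "gripper": -1}
    - {"dx": -0.273, "dy": 0.153, "dz": 0, "ax": 0.06, "ay": 0.14, "az": 0, "gripper": -1}
    - {"dx": -0.273, "dy": 0.153, "dz": 0, "ax": 0.09, "ay": 0.21, "az": -0.004, "gripper": -1}
    - {"dx": -0.273, "dy": 0.153, "dz": -0.2, "ax": 0.12, "ay": 0.28, "az": -0.007, "gripper": -1}
    - {"dx": -0.273, "dy": 0.153, "dz": -0.4, "ax": 0.13, "ay": 0.3, "az": -0.007, "gripper": -1}
    - {"dx": -0.273, "dy": 0.153, "dz": -0.6, "ax": 0.13, "ay": 0.301, "az": -0.007, "gripper": -1}
    - {"dx": -0.273, "dy": 0.153, "dz": -0.754, "ax": 0.13, "ay": 0.301, "az": -0.007, "gripper": -1}
    - {"dx": -0.273, "dy": 0.153, "dz": -0.754, "ax": 0.13, "ay": 0.301, "az": -0.007, "gripper": -1}
    - {"dx": -0.273, "dy": 0.153, "dz": -0.754, "ax": 0.13, "ay": 0.301, "az": -0.007, "gripper": -1}

```text
time: 13.6
eef_pos: [0.4178, -0.1306, 0.2094]
tcp_rot: [0.947, -0.198, -0.25, -0.052]
contact_force: [0.3, -0.4, -1.3]
opening: 0.296
finger_force: 60.3
```

```bash
python3 aim.py 0; python3 tor.py; python3 badge.py 2
python3 - <<'E'
from h import *
d=cam('side'); c=cv2.imread('pics/b_2.png')
cv2.imwrite('pics/a3.png',np.hstack([cv2.resize(c,(480,300)),cv2.resize(d['frame'][180:280,290:410],(320,300)[:2])]))
E
```

```text
t 13.6 TCP target [ 0.449  -0.1444  0.1881] shift shares [ 0.26  -0.115 -0.178] turn shares [ 0.0004  0.0011 -0.0012] |turn| deg 0.15
spot err now mm [-31.   13.9  21.5] axis err deg 0.14 dist lens-badge along n 0.0902
red 8150 [-0.0395 -0.0131 -0.0077] [0.057  0.0133 0.0044] med z -0.0026813664217269495
top z slope/offset [ 0.0044041  -0.00265803] rect ((0.008806999772787094, -0.00023345183581113815), (0.025686029344797134, 0.09651320427656174), 89.86368560791016)
all [0.0814 0.0149 0.0084] percentile x [0.07679212 0.0809152  0.08131824]
wrist few 0
side 47 cloud [ 0.5494 -0.1906  0.1145] az 153.46470401191348 el 28.667192663077437 ell ((369.0, 232.0), (4.176071643829346, 11.382323265075684), 23.1801700592041) onz [ 0.5499 -0.1902  0.114 ]
  mark 28 [ 0.5427 -0.1851  0.036 ]
```

View pics/a3.png

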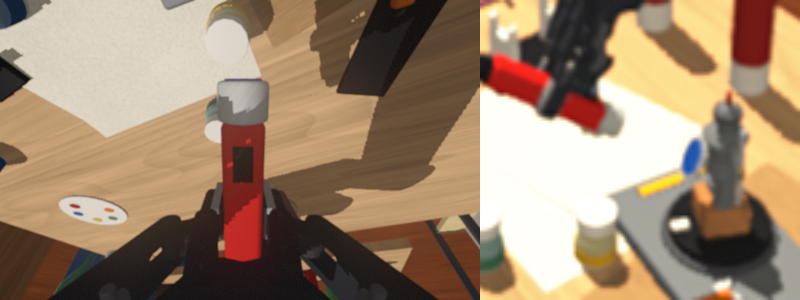

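>>> jog_arm:
  increments:
    - {"dx": 0.065, "dy": -0.029, "dz": -0.045, "ax": 0, "ay": 0, "az": 0, "gripper": -1}
    - {"dx": 0.13, "dy": -0.058, "dz": -0.09, "ax": 0, "ay": 0, "az": 0, "gripper": -1}
    - {"dx": 0.195, "dy": -0.086, "dz": -0.135, "ax": 0, "ay": 0, "az": -0.001, "gripper": -1}
    - {"dx": 0.26, "dy": -0.115, "dz": -0.178, "ax": 0, "ay": 0.001, "az": -0.001, "gripper": -1}
    - {"dx": 0.26, "dy": -0.115, "dz": -0.178, "ax": 0, "ay": 0.001, "az": -0.001, "gripper": -1}
    - {"dx": 0.26, "dy": -0.115, "dz": -0.178, "ax": 0, "ay": 0.001, "az": -0.001, "gripper": -1}

```text
time: 14.4
eef_pos: [0.4487, -0.1452, 0.1876]
tcp_rot: [0.946, -0.199, -0.251, -0.052]
contact_force: [-0.4, 0.8, -1.6]
opening: 0.292
finger_force: 60.3
```

```bash
python3 aim.py 0
python3 - <<'E'
from aim import *
c=cam('side'); P=cloud(c); h,s,v=cv2.split(cv2.cvtColor(c['frame'],cv2.COLOR_BGR2HSV))
st=get_state(); M=R.from_quat(st['tcp_rot']).as_matrix(); d=M@Ro[:,0]; mid=st['eef_pos']+M@np.array([-.0018,-.0006,.01])
rel=P-mid; a=rel@d; near=(np.linalg.norm(rel-a[...,None]*d,axis=2)<.03)&(c['depth']>0)
g=near&(a>.02)&(a<.1); red=near&((h<6)|(h>174))&(s>140)
q=rel[red]; ax=q@d; perp=q-ax[:,None]*d
vw=(c['T'][:3,3]-mid); vw/=np.linalg.norm(vw)
e1=np.cross(d,vw); e1/=np.linalg.norm(e1); 
hd=near&(a>.064)&(a<.09); 
print('red',red.sum(),'e1 range',np.percentile(q@e1,[2,50,98]).round(4),'head e1',hd.sum(),np.percentile(rel[hd]@e1,[2,50,98]).round(4),'max along',np.percentile(a[g],[99,99.8]),'e1',e1.round(2))
b=np.array([.5499,-.1902,.114]); print('side badge rel: along',(b-mid)@d,'e1',(b-mid)@e1,' wrist badge e1',(B-mid)@e1)
E
```

```text
t 14.4 TCP target [ 0.449  -0.1444  0.1881] shift shares [0.003 0.007 0.004] turn shares [ 0.0003 -0.0003  0.0009] |turn| deg 0.08
spot err now mm [-0.4 -1.  -0.6] axis err deg 0.08 dist lens-badge along n 0.0497
red 358 e1 range [-0.0152 -0.0003  0.0123] head e1 74 [-0.015  -0.0002  0.0139] max along [0.08184233 0.08301758] e1 [-0.59 -0.24 -0.77]
side badge rel: along 0.13465094107592648 e1 -0.00083653386808408  wrist badge e1 -0.001036390231918312
```

>>> jog_arm:
  increments:
    - {"dx": 0.003, "dy": 0.005, "dz": 0.004, "ax": 0, "ay": 0, "az": 0, "gripper": -1}
    - {"dx": 0.003, "dy": 0.005, "dz": 0.004, "ax": 0, "ay": 0, "az": 0, "gripper": -1}
    - {"dx": 0.003, "dy": 0.005, "dz": 0.004, "ax": 0, "ay": 0, "az": 0, "gripper": -1}
    - {"dx": 0.003, "dy": 0.005, "dz": 0.004, "ax": 0, "ay": 0, "az": 0, "gripper": -1}
    - {"dx": 0.003, "dy": 0.005, "dz": 0.004, "ax": 0, "ay": 0, "az": 0, "gripper": -1}
    - {"dx": 0.003, "dy": 0.005, "dz": 0.004, "ax": 0, "ay": 0, "az": 0, "gripper": -1}
    - {"dx": 0.003, "dy": 0.005, "dz": 0.004, "ax": 0, "ay": 0, "az": 0, "gripper": -1}
    - {"dx": 0.003, "dy": 0.005, "dz": 0.004, "ax": 0, "ay": 0, "az": 0, "gripper": -1}
    - {"dx": 0.003, "dy": 0.005, "dz": 0.004, "ax": 0, "ay": 0, "az": 0, "gripper": -1}
    - {"dx": 0.003, "dy": 0.005, "dz": 0.004, "ax": 0, "ay": 0, "az": 0, "gripper": -1}

```text
time: 15.45
eef_pos: [0.449, -0.1446, 0.1885]
tcp_rot: [0.946, -0.199, -0.25, -0.052]
contact_force: [0.5, -0.8, -1.0]
opening: 0.297
finger_force: 60.3
```

```bash
python3 aim.py 0
```

```text
t 15.45 TCP target [ 0.449  -0.1444  0.1881] shift shares [-0.     0.002 -0.003] turn shares [0.0006 0.0005 0.0008] |turn| deg 0.1
spot err now mm [ 0.  -0.4  0.5] axis err deg 0.1 dist lens-badge along n 0.0501
```

>>> jog_arm:
  increments:
    - {"dx": 0, "dy": 0, "dz": 0, "ax": 0, "ay": 0, "az": 0, "gripper": -1}
    - {"dx": 0, "dy": 0, "dz": 0, "ax": 0, "ay": 0, "az": 0, "gripper": -1}
    - {"dx": 0, "dy": 0, "dz": 0, "ax": 0, "ay": 0, "az": 0, "gripper": -1}
    - {"dx": 0, "dy": 0, "dz": 0, "ax": 0, "ay": 0, "az": 0, "gripper": -1}
    - {"dx": 0, "dy": 0, "dz": 0, "ax": 0, "ay": 0, "az": 0, "gripper": -1}
    - {"dx": 0, "dy": 0, "dz": 0, "ax": 0, "ay": 0, "az": 0, "gripper": -1}
    - {"dx": 0, "dy": 0, "dz": 0, "ax": 0, "ay": 0, "az": 0, "gripper": -1}
    - {"dx": 0, "dy": 0, "dz": 0, "ax": 0, "ay": 0, "az": 0, "gripper": -1}
    - {"dx": 0, "dy": 0, "dz": 0, "ax": 0, "ay": 0, "az": 0, "gripper": -1}
    - {"dx": 0, "dy": 0, "dz": 0, "ax": 0, "ay": 0, "az": 0, "gripper": -1}

```text
time: 16.45
eef_pos: [0.449, -0.1446, 0.1885]
tcp_rot: [0.946, -0.199, -0.25, -0.052]
contact_force: [0.1, 0.5, -2.0]
opening: 0.293
finger_force: 60.3
```

>>> jog_arm:
  increments:
    - {"dx": 0, "dy": 0, "dz": 0, "ax": 0, "ay": 0, "az": 0, "gripper": -1}
    - {"dx": 0, "dy": 0, "dz": 0, "ax": 0, "ay": 0, "az": 0, "gripper": -1}
    - {"dx": 0, "dy": 0, "dz": 0, "ax": 0, "ay": 0, "az": 0, "gripper": -1}
    - {"dx": 0, "dy": 0, "dz": 0, "ax": 0, "ay": 0, "az": 0, "gripper": -1}
    - {"dx": 0, "dy": 0, "dz": 0, "ax": 0, "ay": 0, "az": 0, "gripper": -1}
    - {"dx": 0, "dy": 0, "dz": 0, "ax": 0, "ay": 0, "az": 0, "gripper": -1}
    - {"dx": 0, "dy": 0, "dz": 0, "ax": 0, "ay": 0, "az": 0, "gripper": -1}
    - {"dx": 0, "dy": 0, "dz": 0, "ax": 0, "ay": 0, "az": 0, "gripper": -1}

```text
time: 17.25
eef_pos: [0.449, -0.1446, 0.1885]
tcp_rot: [0.946, -0.199, -0.25, -0.052]
contact_force: [0.4, -0.6, -1.1]
opening: 0.294
finger_force: 60.3
```

```bash
python3 aim.py 0
```

```text
t 17.25 TCP target [ 0.449  -0.1444  0.1881] shift shares [-0.     0.002 -0.003] turn shares [0.0007 0.0005 0.0008] |turn| deg 0.11
spot err now mm [ 0.  -0.4  0.5] axis err deg 0.11 dist lens-badge along n 0.0501
```

>>> jog_arm:
  increments:
    - {"dx": -0.13, "dy": 0.058, "dz": 0.09, "ax": 0, "ay": 0, "az": 0, "gripper": -1}
    - {"dx": -0.26, "dy": 0.115, "dz": 0.178, "ax": 0, "ay": 0, "az": 0, "gripper": -1}
    - {"dx": -0.26, "dy": 0.115, "dz": 0.5, "ax": 0, "ay": 0, "az": 0, "gripper": -1}
    - {"dx": -0.26, "dy": 0.115, "dz": 0.8, "ax": 0, "ay": 0, "az": 0, "gripper": -1}
    - {"dx": -0.2, "dy": 0.2, "dz": 0.95, "ax": -0.03, "ay": -0.07, "az": 0, "gripper": -1}
    - {"dx": -0.1, "dy": 0.4, "dz": 0.95, "ax": -0.06, "ay": -0.14, "az": 0, "gripper": -1}
    - {"dx": 0, "dy": 0.7, "dz": 0.95, "ax": -0.09, "ay": -0.21, "az": 0, "gripper": -1}
    - {"dx": 0.1, "dy": 1, "dz": 0.95, "ax": -0.12, "ay": -0.28, "az": 0, "gripper": -1}
    - {"dx": 0.1, "dy": 1, "dz": 0.95, "ax": -0.13, "ay": -0.301, "az": 0.007, "gripper": -1}

```text
time: 18.15
eef_pos: [0.4606, -0.021, 0.3033]
tcp_rot: [0.98, -0.198, 0.001, -0.001]
contact_force: [-0.2, -0.3, -0.9]
opening: 0.293
finger_force: 60.3
```

>>> jog_arm:
  increments:
    - {"dx": 0.3, "dy": 0.3, "dz": 0, "ax": 0, "ay": 0, "az": 0.07, "gripper": -1}
    - {"dx": 0.6, "dy": 0.6, "dz": 0, "ax": 0, "ay": 0, "az": 0.14, "gripper": -1}
    - {"dx": 0.8, "dy": 0.9, "dz": 0, "ax": 0, "ay": 0, "az": 0.21, "gripper": -1}
    - {"dx": 1, "dy": 1, "dz": 0, "ax": 0, "ay": 0, "az": 0.28, "gripper": -1}
    - {"dx": 1, "dy": 1, "dz": 0, "ax": 0, "ay": 0, "az": 0.297, "gripper": -1}

```text
time: 18.65
eef_pos: [0.5824, 0.0973, 0.3017]
tcp_rot: [0.999, 0.034, -0.001, -0.0]
contact_force: [-0.2, -0.1, -2.0]
opening: 0.295
finger_force: 60.3
```

```bash
cat > back.py <<'E'
from h import *
s=get_state(); M=R.from_quat(s['tcp_rot']).as_matrix()
# home: tool orientation as at grasp (torch level, yaw 3.6): 
G=R.from_quat([.9995,.032,.003,0.]).as_matrix(); T=np.array([.5965,.1926,.0779])
print(s['time'],s['eef_pos'],'shares',((T-s['eef_pos'])/.12).round(3),'turn',(R.from_matrix(G@M.T).as_rotvec()/(np.pi/2)).round(4))
E
python3 back.py
```

```text
18.65 [0.58239207 0.09727825 0.3016982 ] shares [ 0.118  0.794 -1.865] turn [-0.0001 -0.0054 -0.0023]
```

>>> jog_arm:
  increments:
    - {"dx": 0.06, "dy": 0.35, "dz": 0, "ax": 0, "ay": -0.003, "az": -0.002, "gripper": -1}
    - {"dx": 0.113, "dy": 0.7, "dz": 0, "ax": 0, "ay": -0.006, "az": -0.002, "gripper": -1}
    - {"dx": 0.113, "dy": 0.778, "dz": -0.1, "ax": 0, "ay": -0.006, "az": -0.002, "gripper": -1}
    - {"dx": 0.113, "dy": 0.778, "dz": -0.5, "ax": 0, "ay": -0.006, "az": -0.002, "gripper": -1}
    - {"dx": 0.113, "dy": 0.778, "dz": -0.9, "ax": 0, "ay": -0.006, "az": -0.002, "gripper": -1}
    - {"dx": 0.113, "dy": 0.778, "dz": -1, "ax": 0, "ay": -0.006, "az": -0.002, "gripper": -1}
    - {"dx": 0.113, "dy": 0.778, "dz": -1, "ax": 0, "ay": -0.006, "az": -0.002, "gripper": -1}

```text
time: 19.35
eef_pos: [0.5925, 0.1877, 0.1795]
tcp_rot: [1.0, 0.029, 0.0, 0.001]
contact_force: [0.4, 0.7, -0.7]
opening: 0.295
finger_force: 60.2
```

>>> jog_arm:
  increments:
    - {"dx": 0, "dy": 0, "dz": -0.3, "ax": 0, "ay": 0, "az": 0, "gripper": -1}
    - {"dx": 0, "dy": 0, "dz": -0.5, "ax": 0, "ay": 0, "az": 0, "gripper": -1}
    - {"dx": 0, "dy": 0, "dz": -0.5, "ax": 0, "ay": 0, "az": 0, "gripper": -1}
    - {"dx": 0, "dy": 0, "dz": -0.5, "ax": 0, "ay": 0, "az": 0, "gripper": -1}

```text
time: 19.75
eef_pos: [0.5962, 0.1886, 0.1253]
tcp_rot: [1.0, 0.03, 0.006, -0.0]
contact_force: [0.8, -0.6, -1.3]
opening: 0.289
finger_force: 60.3
```

```bash
python3 back.py
python3 - <<'E'
from h import *
c=cam('wrist'); P=cloud(c); h,s,v=cv2.split(cv2.cvtColor(c['frame'],cv2.COLOR_BGR2HSV))
w=(s<60)&(v>110)&(abs(P[...,2]-.072)<.004)&(abs(P[...,1]-.19)<.04)&(abs(P[...,0]-.6)<.1)
k,L,st,ce=cv2.connectedComponentsWithStats(w.astype(np.uint8))
for i in range(1,k):
    if st[i,4]>8: print('saddle top',st[i,4],P[L==i].mean(0).round(4))
t=((h<6)|(h>174))&(s>140)&(abs(P[...,1]-.19)<.03)&(abs(P[...,0]-.6)<.1)&(P[...,2]>.12); q=P[t]; q=q[q[:,2]>np.median(q[:,2])-.004]
print('torch',len(q),cv2.minAreaRect(q[:,:2].astype(np.float32)),np.median(q[:,2]))
E
```

```text
19.75 [0.5961732  0.18862349 0.12532848] shares [ 0.003  0.033 -0.395] turn [-0.0002  0.0036  0.0032]
saddle top 212 [0.6289 0.2136 0.0723]
saddle top 93 [0.6318 0.1708 0.0724]
torch 8505 ((0.6155987977981567, 0.19057756662368774), (0.11654537916183472, 0.02600179798901081), 3.4173452854156494) 0.1288591017973802
```

>>> jog_arm:
  increments:
    - {"dx": 0, "dy": 0.01, "dz": -0.15, "ax": 0, "ay": 0.0035, "az": 0.002, "gripper": -1}
    - {"dx": 0, "dy": 0.01, "dz": -0.27, "ax": 0, "ay": 0.0035, "az": 0.002, "gripper": -1}
    - {"dx": 0, "dy": 0.01, "dz": -0.34, "ax": 0, "ay": 0.0035, "az": 0.002, "gripper": -1}
    - {"dx": 0, "dy": 0.01, "dz": -0.385, "ax": 0, "ay": 0.0035, "az": 0.002, "gripper": -1}
    - {"dx": 0, "dy": 0.01, "dz": -0.385, "ax": 0, "ay": 0.0035, "az": 0.002, "gripper": -1}
    - {"dx": 0, "dy": 0.01, "dz": -0.385, "ax": 0, "ay": 0.0035, "az": 0.002, "gripper": -1}

```text
time: 20.4
eef_pos: [0.5946, 0.1901, 0.0778]
tcp_rot: [1.0, 0.032, 0.001, 0.0]
contact_force: [-5.6, -0.7, 8.1]
opening: 0.295
finger_force: 61.7
```

```bash
python3 back.py; python3 st.py
```

```text
20.4 [0.59463533 0.19014563 0.07784148] shares [0.016 0.02  0.   ] turn [ 0.0002 -0.0029  0.0006]
20.4 [0.5946 0.1901 0.0778] torque [-0.17   0.582 -0.034] F [-5.6 -0.7  8.1] psi -86.3894184604217 op 0.2953027377493218
```

>>> jog_arm:
  increments:
    - {"dx": 0.012, "dy": 0, "dz": 0.01, "ax": 0, "ay": 0, "az": 0, "gripper": -1}
    - {"dx": 0.012, "dy": 0, "dz": 0.01, "ax": 0, "ay": 0, "az": 0, "gripper": -1}
    - {"dx": 0.012, "dy": 0, "dz": 0.005, "ax": 0, "ay": 0, "az": 0, "gripper": 0}
    - {"dx": 0.012, "dy": 0, "dz": 0.005, "ax": 0, "ay": 0, "az": 0, "gripper": 0}
    - {"dx": 0.012, "dy": 0, "dz": 0.005, "ax": 0, "ay": 0, "az": 0, "gripper": 0}
    - {"dx": 0.012, "dy": 0, "dz": 0.3, "ax": 0, "ay": 0, "az": 0, "gripper": 0}
    - {"dx": 0.012, "dy": 0, "dz": 0.7, "ax": 0, "ay": 0, "az": 0, "gripper": 0}
    - {"dx": 0.012, "dy": 0, "dz": 1, "ax": 0, "ay": 0, "az": 0, "gripper": 0}
    - {"dx": 0.012, "dy": 0, "dz": 1, "ax": 0, "ay": 0, "az": 0, "gripper": 0}

```text
time: 21.3
eef_pos: [0.5997, 0.1906, 0.204]
tcp_rot: [0.999, 0.031, 0.008, -0.001]
contact_force: [0.7, -0.2, -0.2]
opening: 0.503
finger_force: 0.0
```

>>> jog_arm:
  increments:
    - {"dx": -0.3, "dy": 0, "dz": 0.4, "ax": 0, "ay": 0, "az": 0, "gripper": 0}
    - {"dx": -0.4, "dy": 0, "dz": 0.8, "ax": 0, "ay": 0, "az": 0, "gripper": 0}
    - {"dx": -0.4, "dy": 0, "dz": 0.83, "ax": 0, "ay": 0, "az": 0, "gripper": 0}
    - {"dx": -0.4, "dy": 0, "dz": 0.83, "ax": 0, "ay": 0, "az": 0, "gripper": 0}
    - {"dx": -0.4, "dy": 0, "dz": 0.83, "ax": 0, "ay": 0, "az": 0, "gripper": 0}

```text
time: 21.8
eef_pos: [0.5476, 0.1898, 0.2941]
tcp_rot: [1.0, 0.031, 0.0, 0.0]
contact_force: [0.2, 0.3, -0.6]
opening: 0.502
finger_force: 0.0
```

```bash
python3 st.py
python3 - <<'E'
from h import *
c=cam('wrist'); P=cloud(c); h,s,v=cv2.split(cv2.cvtColor(c['frame'],cv2.COLOR_BGR2HSV))
t=(P[...,2]>.073)&(P[...,2]<.09)&((h<6)|(h>174))&(s>150)&(abs(P[...,1]-.187)<.05)&(abs(P[...,0]-.6)<.12)
q=P[t]; print('torch red',len(q),cv2.minAreaRect(q[:,:2].astype(np.float32)),q.mean(0),np.median(q[:,2]))
t=(P[...,2]>.074)&(P[...,2]<.09)&(abs(P[...,1]-.191)<.02)&(abs(P[...,0]-.6)<.12)
q=P[t]; print('torch all',len(q),q.min(0),q.max(0))
import pickle
d0=pickle.load(open('side0.pkl','rb')); d=cam('side'); P=cloud(d); hh=cv2.cvtColor(d['frame'],cv2.COLOR_BGR2HSV); h,s,v=cv2.split(hh)
o=(h>=5)&(h<14)&(s>150)&(v>80)&(P[...,2]>.03)&(P[...,2]<.15)&(np.hypot(P[...,0]-.48,P[...,1]+.297)<.06); q=P[o]
print('lever',len(q),q.mean(0),q.min(0),q.max(0))
diff=(abs(d['depth']-d0['depth'])>.015)&(d0['depth']>0)&(cloud(d0)[...,2]<.22)&(cloud(d0)[...,2]>.03)&(cloud(d0)[...,0]>.3)
k,L,st,ce=cv2.connectedComponentsWithStats(diff.astype(np.uint8))
for i in range(1,k):
    if st[i,4]>15: print('changed',ce[i].round(),st[i,4])
E
python3 badge.py 9
```

```text
21.8 [0.5476 0.1898 0.2941] torque [ 0.013 -0.004  0.014] F [ 0.2  0.3 -0.6] psi -86.41216805366926 op 0.502181832009385
torch red 2045 ((0.592278242111206, 0.190717875957489), (0.12083815038204193, 0.025930844247341156), 3.481449604034424) [0.59326933 0.19090987 0.08110569] 0.08122751080743995
torch all 3044 [0.5195404  0.17447638 0.07400112] [0.6782941  0.20999115 0.08560392]
lever 84 [ 0.46496988 -0.30073667  0.05600975] [ 0.43507119 -0.30843631  0.04856092] [ 0.50949568 -0.28553448  0.06172808]
changed [287.  83.] 256
changed [385. 266.] 171
wrist 29 cloud [ 0.5449 -0.1774  0.1038] az 159.4442687610967 el 31.112490607006027 ell ((637.2630004882812, 204.0), (4.425408840179443, 6.670997619628906), 0.0) onz [ 0.5476 -0.1649  0.114 ]
  mark 103 [ 0.5398 -0.185   0.036 ]
side 47 cloud [ 0.5496 -0.1904  0.1142] az 152.41148323361787 el 28.39335058983863 ell ((369.0, 232.0), (4.176071643829346, 11.382323265075684), 23.1801700592041) onz [ 0.5499 -0.1902  0.114 ]
  mark 29 [ 0.5423 -0.185   0.036 ]
```

```bash
python3 -c "
from plant import job; print(job.sign_off())"
```

```text
the job is handed in; nothing more can be done
None
```

The job is handed in, by my measurements done as asked: bolt snug and lever folded flat, torch held on the badge from 5 cm for about 2.8 s and laid back within a millimetre, with nothing else seen to have moved; I have no verdict from the judge.

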